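Stamp the maker's mark on a batch of flat brushes

ROBOT

A 6-joint arm with a two-finger parallel gripper is mounted at the origin on the work surface. World frame = base frame: x ahead of the robot, y to its left, z up, the work surface at z = 0. Lengths are in mm, angles in degrees, forces in N, time in s.
With the tool pointing down it reaches from about 350 to 850 mm from the base axis. Payload 8.1 kg.
Tool frame: the origin (TCP) lies midway between the tips of the shut fingers; the grasp point (between the pads) lies 19 mm behind it; z points along the fingers, y is the line along which they close (so a half turn about z gives the same grasp; the last joint's range is limited). The gripper opens to 85 mm and grips with 20 to 120 N. Pads are 22 mm wide; open, the fingers measure 114 mm over their backs; the gripper's body (76 mm by 85 mm) begins 54 mm behind the grasp point. The pads swing forward as they close: fully open they stand 13 mm farther back than shut.
Start: joints at [70.05, 7.471, 85.268, -0, 87.261, -4.893], TCP at [155.849, 579.41, 231.292] pointing down, gripper open.
Joint ranges: [-169.43, 169.43], [-51.17, 129.36], [1.28, 143.12], [-76.62, 256.62], [0, 156.53], [-152.29, 152.29]. Speed limits (degrees/s): [136.94, 136.94, 159.86, 180, 180, 180].

INTERFACE

Orientations are given as [roll, pitch, yaw] about the fixed x, y, z axes, in that order (R = Rz(yaw) Ry(pitch) Rx(roll)).
In Python, from bench import sensors, optics, r gives the robot as it stands.
- The arm moves only by the tool apply_moves, never from a script. Its argument "targets" is a list of rows, each a list of 7 numbers: the shift along the tool's x, y, z in mm, then the turn, a rotation vector about the tool's x, y, z in rad, then the closure, from 0 (fully open) to 1 (shut). In form: [[x, y, z, wx, wy, wz, claw], ...]. A call has 1 to 20 rows; each row shifts and turns the commanded pose from where the row before left it, along the tool's axes as they then stand; what a row does not reach is not made up. A row lasts 1/8 s, in which the tool goes at most 62.5 mm and 10.7 degrees, less where a joint would pass 70% of its speed; a pose out of reach is approached as far as the arm can. A call is refused whole if a number of a shift passes 62.5 or a number of a turn 0.188, either way. A call with a gripper value outside its range is refused whole. The fingers move at their own pace and stop on an object; "force" is the grip in N (left out, the last holds). Time passes only in rows, so rows that do not move let the fingers close. It gives the time, the measured TCP pose, the force, the opening and the grip force at its end, in the units of the state.
- sensors.sense(): the state, without advancing time (a new reading comes with each control period).
- optics.snapshot(name): name is "side" or "top" or "wrist"; returns the picture (480x640x3 uint8, red, green, blue); there is no depth.
- optics.get_calibration(name): a dict with "camera_matrix" (3x3 intrinsics, pixels), "dist_coeffs" ([k1, k2, p1, p2, k3] as OpenCV has them; the pictures are not rectified), "pose" (4x4, takes a point from camera to world coordinates). Camera axes: x right, y down, z forward; pixel columns grow to the right and rows downward; lengths in mm; the calibration is good to about 2 mm. A picture is of the moment at which its call begins: read the wrist's pose just before it. get_calibration takes no time and is no camera call; for the wrist camera it gives the pose at the moment of the call.
- r.hand_in(): hands the job in; it is judged then, once.
The state is a dict: "time": time; "joint_pos": joint angles; "qd": joint speeds; "joint_efforts": joint torques, N m; "tool_pos": TCP position; "tcp_rot": TCP orientation; "ft_force": force on the tool from outside, world axes, zero at the start; "wrist_torque": the same for the moment, N m; "finger_gap": finger opening in mm; "grip_force": force on a finger pad.
Only numpy, scipy, OpenCV 4.12 (cv2) and the standard library are available. Lean on these libraries where they do the work, as an engineer would, in place of code of your own. Each camera call takes 0.05 s, during which the arm holds its last target. There are 200 camera calls.

TASK

Put the maker's mark on this batch: lay every flat brush from the grey drying board flat into a pocket of the sliding tray, bristles in the wide bay, then push the tray along its rail until it clicks in under the stamp, and with the mallet held in the gripper knock the brass striking head right down, so that the stamp meets the handles. Then draw the tray back to its loading click stop, lay the stamped brushes flat and side by side on the grey board again, and lay the mallet back on its cork mat. Leave the thread cone, the glue jar and the caliper where they are.

Things in the scene. Friction and masses are not known exactly. Their poses are not given: they have to be found in the camera images.
- brush1: flat brush, 140 mm long, 12 mm thick, 50 g; may be absent. Bamboo handle 92 mm by 22 mm wide, brown shoulder 18 mm by 44 mm with red twine, rigid cream bristles 30 mm by 42 mm. Origin at mid thickness on the handle, 55 mm from its tail, 37 mm short of the shoulder: grip here, across the handle. x axis: along the brush towards the bristles. Either broad face may be up. Starts on the board
- brush1_head (a point): middle of the brown shoulder of brush1 (red twine), 46 mm from its origin along its x axis, at mid thickness
- brush2: flat brush, 140 mm long, 12 mm thick, 50 g; may be absent. Bamboo handle 92 mm by 22 mm wide, brown shoulder 18 mm by 44 mm with red twine, rigid cream bristles 30 mm by 42 mm. Origin at mid thickness on the handle, 55 mm from its tail, 37 mm short of the shoulder: grip here, across the handle. x axis: along the brush towards the bristles. Either broad face may be up. Starts on the board
- brush2_head (a point): middle of the brown shoulder of brush2 (red twine), 46 mm from its origin along its x axis, at mid thickness
- brush3: flat brush, 140 mm long, 12 mm thick, 50 g; may be absent. Bamboo handle 92 mm by 22 mm wide, brown shoulder 18 mm by 44 mm with red twine, rigid cream bristles 30 mm by 42 mm. Origin at mid thickness on the handle, 55 mm from its tail, 37 mm short of the shoulder: grip here, across the handle. x axis: along the brush towards the bristles. Either broad face may be up. Starts on the board
- brush3_head (a point): middle of the brown shoulder of brush3 (red twine), 46 mm from its origin along its x axis, at mid thickness
- brush4: flat brush, 140 mm long, 12 mm thick, 50 g; may be absent. Bamboo handle 92 mm by 22 mm wide, brown shoulder 18 mm by 44 mm with red twine, rigid cream bristles 30 mm by 42 mm. Origin at mid thickness on the handle, 55 mm from its tail, 37 mm short of the shoulder: grip here, across the handle. x axis: along the brush towards the bristles. Either broad face may be up. Starts on the board
- brush4_head (a point): middle of the brown shoulder of brush4 (red twine), 46 mm from its origin along its x axis, at mid thickness
- pocket1 (a point): where a brush's origin lies when it is flat in this tray pocket, 6 mm above its floor. x axis: the way the bristles point; y: along the rail, away from the stamp. Handle channel 30 mm, bristle bay 52 mm wide, 4 mm play all round; pockets 58 mm apart. Ribs 8 mm high, cut away from 27 mm to the tail side to 21 mm to the bristle side of this point across the tray, so fingers reach the floor
- pocket2 (a point): where a brush's origin lies when it is flat in this tray pocket, 6 mm above its floor. x axis: the way the bristles point; y: along the rail, away from the stamp. Handle channel 30 mm, bristle bay 52 mm wide, 4 mm play all round; pockets 58 mm apart. Ribs 8 mm high, cut away from 27 mm to the tail side to 21 mm to the bristle side of this point across the tray, so fingers reach the floor
- pocket3 (a point): where a brush's origin lies when it is flat in this tray pocket, 6 mm above its floor. x axis: the way the bristles point; y: along the rail, away from the stamp. Handle channel 30 mm, bristle bay 52 mm wide, 4 mm play all round; pockets 58 mm apart. Ribs 8 mm high, cut away from 27 mm to the tail side to 21 mm to the bristle side of this point across the tray, so fingers reach the floor
- pocket4 (a point): where a brush's origin lies when it is flat in this tray pocket, 6 mm above its floor. x axis: the way the bristles point; y: along the rail, away from the stamp. Handle channel 30 mm, bristle bay 52 mm wide, 4 mm play all round; pockets 58 mm apart. Ribs 8 mm high, cut away from 27 mm to the tail side to 21 mm to the bristle side of this point across the tray, so fingers reach the floor
- tray (a joint): travel of the wooden tray along its rail, m: 0 at the loading click stop, 0.245 at the one under the stamp; end stops -0.008 and 0.253. Growing values go along the pockets' -y axis. At a click stop a sprung ball draws the tray in over the last 2 mm and holds it against about 5 N; elsewhere it slides against 2 N and stays where left
- tray_grip (a point): on the axis of the black square post (22 by 22 mm, faces along the tray's sides) at the tray's end away from the stamp; its top is 18 mm above this point, its foot on the tray 32 mm below. Pinch it from above to push or pull the tray. Axes as the pockets'
- stamp (a joint): how far the sprung gang stamp is pushed down, m: 0 up at rest, 0.014 fully down; its dark steel bar meets the brush handles at 0.0135. It takes about 4 N to start and 9 N fully down, and springs back when let go
- striker_top (a point): centre of the top face of the round brass striking head (40 mm in diameter, 14 mm high) on top of the stamp's pin, over the green portal, where the mallet hits; 148 mm above the bench at rest, moving with the stamp
- mallet: wooden mallet, about 0.32 kg: square head 64 by 64 mm, 76 mm long, on the axis of a handle 24 by 24 mm, 130 mm long. Origin on the axis of the handle, 24 mm from the head: grip here. x axis along the handle to the head (from 24 to 100 mm). Any of the head's four sides, 32 mm from the axis, may strike. Starts lying level on its head on the mat, axis 37 mm above the bench
- mallet_head (a point): centre of the mallet's head, 62 mm from the mallet's origin along its x axis
- mat: cork mat fixed on the bench, 240 mm (x) by 130 mm (y), 5 mm thick, the mallet's place; origin at the centre of its underside
- board: grey felt-covered drying board fixed on the bench, 200 mm (x) by 470 mm (y), 6 mm thick, on which the brushes lie at the start and to which they return; origin at the centre of its underside
- jig: fixed wooden base of the stamping jig, x from -100 to 100 mm, y from -260 to 295 mm about its origin on the bench; y along the rail, from stamp to loading end. Green portal over the rail at y -122 mm: uprights at x -91 and 91, beam 44 mm wide, 86 to 112 mm high. It carries the stamp bar: x -55 mm, 206 mm long in y, underside 59.5 mm high. Pocket floors 34 mm high
- thread_cone: bystander: cream cone of thread, 100 mm in diameter at the foot and 126 mm high, standing on the bench; origin at the centre of its foot
- glue_jar: bystander: amber jar with a red cap, 72 mm in diameter and 85 mm high; origin at the centre of its foot
- caliper: bystander: steel vernier caliper lying flat on the bench, 150 mm long along its x axis; origin under the middle of its beam
Things that resemble listed ones, but are neither listed nor needed, are in the scene too. Leave any pink or purple look-alike of the brush4 alone.

How it is judged:
By the outcome, as a careful person would: the job done as asked, in the order asked, and still so for the second after the job is handed in, with the robot touching nothing.
Of brush1, brush2, brush3, brush4 only 2 to 3 are there at a start; the rules pass over those that are not, and their reading is None.
At some moment in a run one of brush1, brush2, brush3, brush4, mallet may be knocked a few centimetres aside while the robot is not near it.
Once in a run the grip may slacken for a moment while it holds something.
It also fails if it takes over 210 s, if anything falls off the work surface, if the arm or the gripper's body presses on something with over 40 N, if the wrist force passes 120 N, or if a joint passes its speed limit or range.

## Working session

There is one attempt and no reset: what is moved stays moved. The work goes in short steps, Python scripts to look and compute and a tool call to move; the robot and the scene stay as the last step left them, time stands still between calls to the robot, and variables do not carry over. Pictures are saved under pics/ and viewed, at most 14 in all, crops included, and the job is handed in when it is done.

Besides the shell and the picture viewer there is one more tool, called after ">>>" as name(argument=value, ...), one argument or row to a line, values as JSON. apply_moves: Moves the arm, as the interface text tells. Its arguments: {"type":"object","properties":{"targets":{"type":"array"},"force":{"type":"number"}},"required":["targets"]}

```bash
ls; mkdir -p pics; python3 - <<'E'
from bench import sensors, optics, r
import cv2
s=sensors.sense(); print(s)
for n in ("top","side"):
    im=optics.snapshot(n); cv2.imwrite(f"pics/{n}0.png",im[:,:,::-1])
    c=optics.get_calibration(n); print(n,c)
E
```

```text
pics
{'time': 0.0, 'joint_pos': array([ 7.00518671e+01,  7.51587414e+00,  8.53284559e+01,  1.03884163e-03,
        8.72605593e+01, -4.89384544e+00]), 'qd': array([-0.06625887, -0.05108602, -0.00852083,  0.0396723 , -0.08441681,
        0.04135036]), 'joint_efforts': array([ 1.61631109e-03, -5.69413733e+01, -5.00542796e+01, -1.85996805e-04,
        1.50550558e-02,  2.76347419e-05]), 'tool_pos': array([155.63668172, 578.9071566 , 230.24432418]), 'tcp_rot': array([-1.79895582e+02, -9.98187332e-03,  1.64945653e+02]), 'ft_force': array([ 0.08611492, -0.51516397,  0.33962012]), 'wrist_torque': array([-0.01237292, -0.0186128 ,  0.01271506]), 'grip_force': 0.0, 'finger_gap': 85.36384199414867}
top {'camera_matrix': array([[618.05224299,   0.        , 317.85538678],
       [  0.        , 618.05224299, 240.37769878],
       [  0.        ,   0.        ,   1.        ]]), 'dist_coeffs': array([-0.13913063,  0.        ,  0.        ,  0.        ,  0.        ]), 'pose': array([[ 2.08735716e-02, -9.97754188e-01,  6.36464866e-02,
         3.49995592e+02],
       [-9.99758546e-01, -2.12679402e-02, -5.52496753e-03,
        -3.30376562e+01],
       [ 6.86618916e-03, -6.35157931e-02, -9.97957213e-01,
         1.60988970e+03],
       [ 0.00000000e+00,  0.00000000e+00,  0.00000000e+00,
         1.00000000e+00]])}
side {'camera_matrix': array([[601.64067977,   0.        , 324.07433654],
       [  0.        , 601.64067977, 228.02084613],
       [  0.        ,   0.        ,   1.        ]]), 'dist_coeffs': array([-0.2056917,  0.       ,  0.       ,  0.       ,  0.       ]), 'pose': array([[-9.84888061e-01, -1.20197972e-01,  1.24691441e-01,
         2.34210451e+02],
       [-1.72536269e-01,  6.18342742e-01, -7.66735606e-01,
         1.19316192e+03],
       [ 1.50580172e-02, -7.76662540e-01, -6.29736894e-01,
         1.12683623e+03],
       [ 0.00000000e+00,  0.00000000e+00,  0.00000000e+00,
         1.00000000e+00]])}
```

View pics/top0.png

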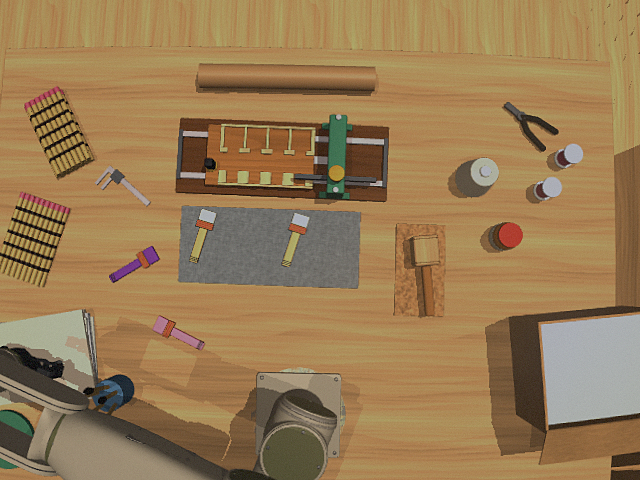

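View pics/side0.png

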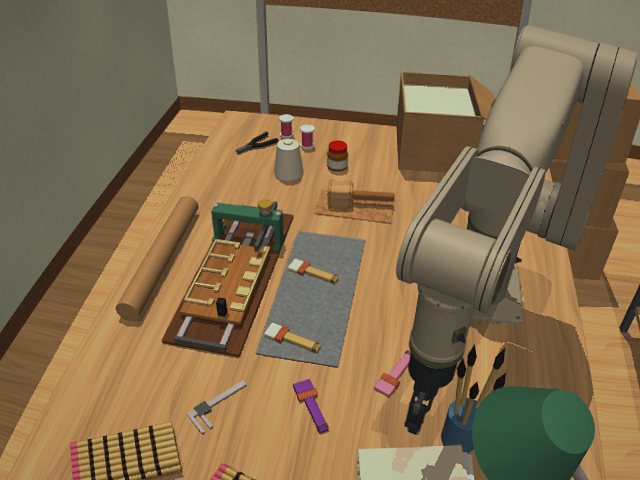

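The top view shows two natural brushes on the grey board at about (203,237) and (295,240). The look-alikes are purple at (135,265) and pink at (178,332). The mallet is at (425,270), the tray at (265,155) and the brass head at (337,173). The side view agrees. I choose the two on the board and check them in a crop.

```bash
cat > h.py <<'E'
import numpy as np, cv2
from bench import sensors, optics, r
from scipy.spatial.transform import Rotation as R
def ray(cal,uv,z):
    K=np.array(cal["camera_matrix"]);d=np.array(cal["dist_coeffs"]);P=np.array(cal["pose"])
    p=cv2.undistortPoints(np.array(uv,float).reshape(-1,1,2),K,d).reshape(-1,2)
    v=np.c_[p,np.ones(len(p))]@P[:3,:3].T; o=P[:3,3]
    return o+v*((z-o[2])/v[:,2])[:,None]
def proj(cal,pts):
    P=np.linalg.inv(cal["pose"]);rv,_=cv2.Rodrigues(P[:3,:3])
    return cv2.projectPoints(np.array(pts,float).reshape(-1,3),rv,P[:3,3],np.array(cal["camera_matrix"]),np.array(cal["dist_coeffs"]))[0].reshape(-1,2)
def comps(mask,amin):
    n,l,s,c=cv2.connectedComponentsWithStats(mask.astype(np.uint8))
    return [(s[i],c[i],l==i) for i in range(1,n) if s[i,4]>=amin]
def hsv(im): return cv2.cvtColor(im,cv2.COLOR_RGB2HSV)
def axis(m):
    """min-area rectangle of a mask: centre,(w,h),angle"""
    ys,xs=np.nonzero(m); return cv2.minAreaRect(np.c_[xs,ys].astype(np.float32))
def rot():  # current tool rotation
    return R.from_euler("xyz",sensors.sense()["tcp_rot"],degrees=True)
def plan(tgt,yaw,roll=180,pitch=0):
    """shift in tool axes and rotvec (tool) from the measured pose to a pose"""
    s=sensors.sense();q=rot();g=R.from_euler("xyz",[roll,pitch,yaw],degrees=True)
    return np.round(q.inv().apply(np.array(tgt)-s["tool_pos"]),1),np.round((q.inv()*g).as_rotvec(),3)
E
python3 - <<'E'
from h import *
im=optics.snapshot("top"); cal=optics.get_calibration("top")
cv2.imwrite("pics/crop1.png",cv2.resize(im[105:295,170:400],None,fx=3,fy=3,interpolation=cv2.INTER_CUBIC)[:,:,::-1])
H=hsv(im)
reg=np.zeros(im.shape[:2],bool);reg[205:290,178:362]=1
for st,c,m in comps(reg&(H[...,1]>70)&(H[...,2]>90),15): print(st,c,axis(m), im[m].mean(0))
for n,uv,z in [("brushA",(203,237),12),("brushB",(295,240),12),("mallet",(425,270),50),("brass",(337,173),148),("postTop",(209,162),100),("boardc",[(181,206),(361,212),(358,288),(178,282)],6),("jigc",[(181,118),(389,126),(387,201),(177,192)],20)]:
    print(n,ray(cal,uv,z).round(0).tolist())
E
```

```text
[ 178  205  184   85 1957] [271.83035258 249.64537557] ((269.5, 247.0), (84.0, 183.0), 90.0) [168.53551354 131.97802759  84.19877363]
[189 220  25  43 395] [199.68860759 238.83544304] ((198.60003662109375, 241.1999969482422), (16.443843841552734, 42.37451934814453), 18.434947967529297) [166.43544304 131.59493671  76.84303797]
[282 223  25  44 423] [292.58865248 242.6713948 ] ((289.9065246582031, 244.0736541748047), (17.138330459594727, 42.899051666259766), 25.201122283935547) [161.91016548 133.45626478  81.81323877]
brushA [[454.0, 257.0, 12.0]]
brushB [[452.0, 17.0, 12.0]]
mallet [[380.0, -315.0, 50.0]]
brass [[606.0, -84.0, 148.0]]
postTop [[635.0, 233.0, 100.0]]
boardc [[535.0, 319.0, 6.0], [529.0, -153.0, 6.0], [331.0, -149.0, 6.0], [336.0, 320.0, 6.0]]
jigc [[767.0, 326.0, 20.0], [757.0, -223.0, 20.0], [558.0, -219.0, 20.0], [570.0, 328.0, 20.0]]
```

View pics/crop1.png

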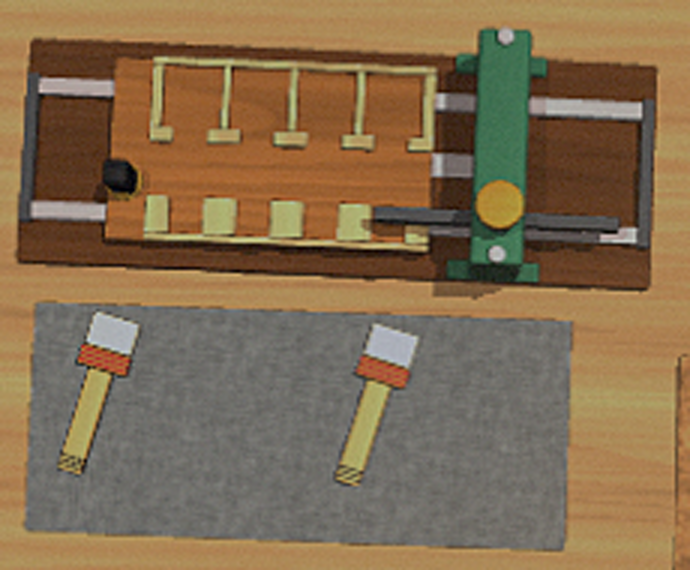

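The crop shows both brushes lying flat with bristles towards the far side (+x), at crop (110,345) and (390,355). The tray's wide bays are at the far side (crop y 70–140) and the post is at (120,178). Next I move over the scene to take wrist pictures.

>>> apply_moves(
  targets=[
    [-42,-26,-18,0,0,0,0],
    [-42,-26,-18,0,0,0,0],
    [-42,-26,-18,0,0,0,0],
    [-42,-26,-18,0,0,0,0],
    [-42,-26,-18,0,0,0,0],
    [-42,-26,-18,0,0,0,0],
    [-42,-26,-18,0,0,0,0],
    [-42,-26,-18,0,0,0,0],
    [-42,-26,-18,0,0,0,0],
    [-42,-26,-18,0,0,0,0],
    [-42,-26,-18,0,0,0,0],
    [-39,0,0,0,0,0,0],
    [0,0,0,0,0,-0.13,0],
    [0,0,0,0,0,-0.13,0],
    [0,0,0,0,0,0,0],
    [0,0,0,0,0,0,0],
  ],
)

```text
time: 2.15
tool_pos: [565.2, 173.2, 429.2]
tcp_rot: [-180.0, -0.0, 179.7]
ft_force: [-0.1, -0.3, 0.1]
finger_gap: 85.3
grip_force: 0.0
```

```bash
python3 - <<'E'
from h import *
s=sensors.sense();print(s["time"],s["tool_pos"],s["tcp_rot"],s["joint_pos"].round(0))
c=optics.get_calibration("wrist");im=optics.snapshot("wrist");print(c)
cv2.imwrite("pics/w1.png",im[:,:,::-1]);np.save("w1.npy",im)
E
```

```text
2.15 [565.23660383 173.1513662  429.18087972] [-1.79996347e+02 -1.21473474e-02  1.79684377e+02] [ 12.   7.  66.  -0. 108. -78.]
{'camera_matrix': array([[383.20136858,   0.        , 315.0817647 ],
       [  0.        , 383.20136858, 237.52211065],
       [  0.        ,   0.        ,   1.        ]]), 'dist_coeffs': array([0.0037275, 0.       , 0.       , 0.       , 0.       ]), 'pose': array([[ 6.71377332e-03,  9.46816966e-01,  3.21702592e-01,
         4.82232334e+02],
       [ 9.99977257e-01, -6.56327578e-03, -1.55236476e-03,
         1.73374667e+02],
       [ 6.41617534e-04,  3.21705697e-01, -9.46839497e-01,
         5.71783737e+02],
       [ 0.00000000e+00,  0.00000000e+00,  0.00000000e+00,
         1.00000000e+00]])}
```

View pics/w1.png

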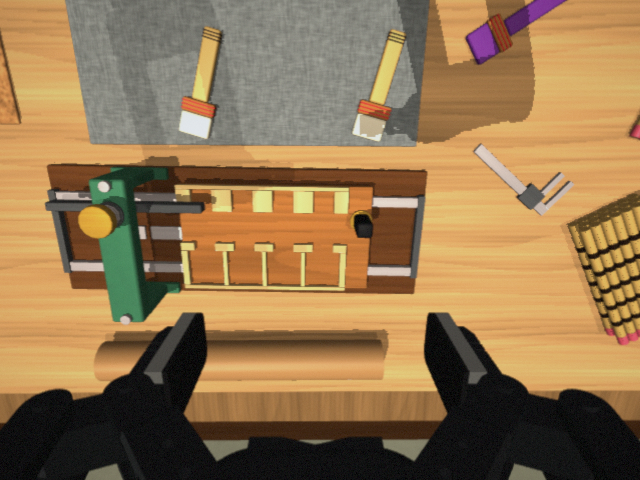

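The wrist view shows the brushes' red twine at about (199,105) and (375,110), the brass head at (97,221), the post top at (362,225), and ribs from x 180 to 348. I'll measure these from masks.

```bash
cat >> h.py <<'E'
def brushes(im,cal,z=18,reg=None,ymin=-1e9):
    """red twine + yellow handle of the brushes: origin and yaw, from rays onto their top plane"""
    H=hsv(im);red=((H[...,0]<9)|(H[...,0]>174))&(H[...,1]>130)&(H[...,2]>90)
    yel=(H[...,0]>=19)&(H[...,0]<=32)&(H[...,1]>90)&(H[...,2]>110)
    if reg is not None: red&=reg;yel&=reg
    out=[]
    Y=comps(yel,60)
    for st,c,m in comps(red,50):
        p=ray(cal,c,z)[0]
        for s2,c2,m2 in Y:
            q=ray(cal,c2,z)[0];d=p-q;L=np.hypot(*d[:2])
            if 40<L<65:
                u=d/L;out.append((p[:2].round(1),(p-46*u)[:2].round(1),np.degrees(np.arctan2(d[1],d[0])).round(1),L.round(1),s2[4],st[4]))
    return out
E
python3 - <<'E'
from h import *
im=np.load("w1.npy");cal=optics.get_calibration("wrist")
reg=np.zeros(im.shape[:2],bool);reg[0:145,70:425]=1
for b in brushes(im,cal,18,reg): print(b)
H=hsv(im)
reg[:]=0;reg[183:295,172:352]=1
rib=reg&(H[...,0]>=19)&(H[...,0]<=32)&(H[...,2]>140)&(H[...,1]>60)
for st,c,m in comps(rib,30):
    x,y,w,h=st[:4];print(st,ray(cal,[c,(x,y),(x+w,y+h)],42).round(0)[:,:2].tolist())
# T stems: column profile at rows 262-280
for rows in [(258,280)]:
    pr=rib[rows[0]:rows[1]].mean(0);
    for st,c,m in comps((pr>.5)[None],1): print("stem",ray(cal,(c[0],sum(rows)/2),42).round(1)[0,:2])
reg[:]=0;reg[200:240,340:380]=1
for st,c,m in comps(reg&(H[...,2]<45),30): print("post",st,c,ray(cal,[c,(st[0],st[1]),(st[0]+st[2],st[1])],82).round(1)[:,:2].tolist())
b=(H[...,0]>=15)&(H[...,0]<28)&(H[...,1]>170)&(H[...,2]>150)
for st,c,m in comps(b,100):
    print("brass?",st,c,ray(cal,c,148)[0].round(1))
t=optics.snapshot("top");ct=optics.get_calibration("top");H=hsv(t)
b=(H[...,0]>=15)&(H[...,0]<28)&(H[...,1]>170)&(H[...,2]>150)
for st,c,m in comps(b,40): print("top brass?",st,c,ray(ct,c,148)[0].round(1))
E
```

```text
(array([476.4,  15.4]), array([432.2,  27.9]), np.float64(-15.8), np.float64(49.1), np.int32(1126), np.int32(53))
(array([481.2, 255.7]), array([436.9, 268.1]), np.float64(-15.6), np.float64(50.7), np.int32(1200), np.int32(52))
(array([481.1,  13.5]), array([437. ,  26.4]), np.float64(-16.3), np.float64(54.1), np.int32(1126), np.int32(52))
(array([486. , 254.2]), array([441.7, 266.7]), np.float64(-15.8), np.float64(55.7), np.int32(1200), np.int32(50))
(array([486.1,  12.6]), array([441.8,  25.1]), np.float64(-15.8), np.float64(59.2), np.int32(1126), np.int32(52))
(array([490.9, 253.5]), array([446.5, 265.5]), np.float64(-15.1), np.float64(60.7), np.int32(1200), np.int32(52))
[175 185  17  16 154] [[592.0, -13.0], [584.0, -22.0], [607.0, -1.0]]
[ 192  185  157   29 2120] [[603.0, 121.0], [584.0, 1.0], [627.0, 221.0]]
[ 180  243  167   48 2006] [[709.0, 95.0], [670.0, -26.0], [749.0, 221.0]]
stem [711.  -22.2]
stem [711.4  37.8]
stem [711.8  95.6]
stem [712.1 153.4]
stem [712.5 212. ]
post [355 215  18  23 310] [362.96451613 225.55483871] [[632.2, 236.7], [617.6, 225.7], [617.7, 249.5]]
brass? [ 78 207  34  32 835] [ 94.63712575 222.09341317] [605.9 -80.8 148. ]
top brass? [329 165  15  16 166] [335.77108434 172.34337349] [607.2 -80.6 148. ]
```

The rail travel and portal geometry don't fit a tray at zero. The pocket centre is at y≈96, while the stamp position would be about -82, so the loading stop puts it at about 163. The tray therefore starts about 67 mm off its loading stop. I'll draw it there first by the post.

```bash
python3 - <<'E'
from h import *
im=np.load("w1.npy");cal=optics.get_calibration("wrist");H=hsv(im)
reg=np.zeros(im.shape[:2],bool);reg[200:245,340:380]=1
m=comps(reg&(H[...,2]<45),30)[0][2]
print(ray(cal,[(363,np.nonzero(m.any(1))[0].max()+1),(363,np.nonzero(m.any(1))[0].min())],84).round(1))
print((im[208:242:3,362].tolist()))
# jig end corners on the wrist image; bar ends
print("bar",ray(cal,[(48,205),(203,208)],66).round(1).tolist(),"jig",ray(cal,[(426,171),(412,293),(49,165),(73,290)],20).round(1).tolist())
print(plan([637,237,120],178.8),plan([637,237,52],178.8))
E
```

```text
[[649.2 237.2  84. ]
 [617.1 236.1  84. ]]
[[220, 135, 66], [188, 140, 52], [64, 48, 24], [17, 14, 14], [11, 9, 9], [21, 20, 16], [50, 49, 45], [49, 47, 45], [35, 40, 36], [33, 31, 31], [195, 121, 61], [192, 117, 57]]
bar [[605.6, -188.2, 66.0], [611.0, 20.7, 66.0]] jig [[569.9, 332.5, 20.0], [764.5, 327.2, 20.0], [558.4, -206.2, 20.0], [755.9, -213.3, 20.0]]
(array([-71.5,  64.1, 309.3]), array([-0.   ,  0.   ,  0.016])) (array([-71.5,  64.1, 377.3]), array([-0.   ,  0.   ,  0.016]))
```

>>> apply_moves(
  targets=[
    [-18,16,50,0,0,0.016,0],
    [-18,16,50,0,0,0,0],
    [-18,16,50,0,0,0,0],
    [-18,16,50,0,0,0,0],
    [0,0,50,0,0,0,0],
    [0,0,50,0,0,0,0],
    [0,0,40,0,0,0,0],
    [0,0,35,0,0,0,0],
    [0,0,0,0,0,0,0.5],
    [0,0,0,0,0,0,1],
    [0,0,0,0,0,0,1],
    [0,0,0,0,0,0,1],
    [0,0,0,0,0,0,1],
  ],
  force=60,
)

```text
time: 3.88
tool_pos: [640.0, 236.8, 57.3]
tcp_rot: [179.9, 0.2, 178.9]
ft_force: [-1.5, 1.7, 6.9]
finger_gap: 20.7
grip_force: 59.5
```

>>> apply_moves(
  targets=[
    [0,10,0,0,0,0,1],
    [0,10,0,0,0,0,1],
    [0,10,0,0,0,0,1],
    [0,10,0,0,0,0,1],
    [0,10,0,0,0,0,1],
    [0,8,0,0,0,0,1],
    [0,0,0,0,0,0,1],
    [0,0,0,0,0,0,1],
  ],
)

```text
time: 4.88
tool_pos: [641.3, 295.3, 57.3]
tcp_rot: [179.9, 0.3, 178.9]
ft_force: [1.0, 2.9, 5.6]
finger_gap: 21.1
grip_force: 59.5
```

>>> apply_moves(
  targets=[
    [0,2,0,0,0,0,1],
    [0,2,0,0,0,0,1],
  ],
)

```text
time: 5.12
tool_pos: [641.3, 297.7, 57.2]
tcp_rot: [180.0, 0.2, 178.9]
ft_force: [-0.8, -3.8, 8.8]
finger_gap: 21.1
grip_force: 59.9
```

>>> apply_moves(
  targets=[
    [0,1,0,0,0,0,1],
    [0,1,0,0,0,0,1],
  ],
)

```text
time: 5.38
tool_pos: [641.4, 299.7, 57.3]
tcp_rot: [180.0, 0.2, 178.9]
ft_force: [-2.0, -4.0, 8.5]
finger_gap: 21.1
grip_force: 59.9
```

>>> apply_moves(
  targets=[
    [0,1,0,0,0,0,1],
    [0,1,0,0,0,0,1],
  ],
)

```text
time: 5.62
tool_pos: [641.4, 301.8, 57.3]
tcp_rot: [180.0, 0.2, 178.9]
ft_force: [0.5, -2.1, 8.2]
finger_gap: 21.1
grip_force: 59.8
```

>>> apply_moves(
  targets=[
    [0,1,0,0,0,0,1],
    [0,1,0,0,0,0,1],
  ],
)

```text
time: 5.88
tool_pos: [641.5, 304.2, 57.3]
tcp_rot: [179.9, 0.2, 178.9]
ft_force: [0.6, -1.0, 7.0]
finger_gap: 21.0
grip_force: 59.7
```

>>> apply_moves(
  targets=[
    [0,0.5,0,0,0,0,1],
    [0,0.5,0,0,0,0,1],
    [0,0,0,0,0,0,1],
  ],
)

```text
time: 6.25
tool_pos: [641.5, 305.2, 57.3]
tcp_rot: [179.9, 0.2, 178.9]
ft_force: [0.1, -1.9, 6.7]
finger_gap: 21.2
grip_force: 59.7
```

>>> apply_moves(
  targets=[
    [0,0.5,0,0,0,0,1],
    [0,0.5,0,0,0,0,1],
    [0,0,0,0,0,0,1],
  ],
)

```text
time: 6.62
tool_pos: [641.5, 305.5, 57.2]
tcp_rot: [180.0, 0.2, 178.9]
ft_force: [0.3, -4.8, 8.2]
finger_gap: 21.2
grip_force: 59.9
```

>>> apply_moves(
  targets=[
    [0,0.5,0,0,0,0,1],
    [0,0.5,0,0,0,0,1],
    [0,0,0,0,0,0,1],
  ],
)

```text
time: 7.0
tool_pos: [641.5, 305.8, 57.3]
tcp_rot: [-180.0, 0.2, 178.9]
ft_force: [-1.5, -7.8, 9.0]
finger_gap: 21.1
grip_force: 60.0
```

>>> apply_moves(
  targets=[
    [0,0.5,0,0,0,0,1],
    [0,0.5,0,0,0,0,1],
    [0,0,0,0,0,0,1],
  ],
)

```text
time: 7.38
tool_pos: [641.6, 306.0, 57.3]
tcp_rot: [-179.9, 0.2, 178.8]
ft_force: [-2.3, -11.3, 11.2]
finger_gap: 20.9
grip_force: 60.2
```

>>> apply_moves(
  targets=[
    [0,-2,0,0,0,0,1],
    [0,-2,0,0,0,0,1],
    [0,0,0,0,0,0,1],
  ],
)

```text
time: 7.75
tool_pos: [641.5, 304.9, 57.3]
tcp_rot: [179.9, 0.3, 178.9]
ft_force: [1.1, 2.0, 5.9]
finger_gap: 20.8
grip_force: 59.6
```

>>> apply_moves(
  targets=[
    [0,-1.5,0,0,0,0,1],
    [0,0,0,0,0,0,1],
  ],
)

```text
time: 8.0
tool_pos: [641.5, 304.6, 57.3]
tcp_rot: [179.8, 0.3, 178.9]
ft_force: [2.9, 6.5, 4.3]
finger_gap: 21.2
grip_force: 59.5
```

>>> apply_moves(
  targets=[
    [0,-1.5,0,0,0,0,1],
    [0,0,0,0,0,0,1],
  ],
)

```text
time: 8.25
tool_pos: [641.5, 304.2, 57.3]
tcp_rot: [179.7, 0.3, 179.0]
ft_force: [3.4, 11.7, 2.9]
finger_gap: 21.2
grip_force: 59.4
```

>>> apply_moves(
  targets=[
    [0,-1.5,0,0,0,0,1],
    [0,0,0,0,0,0,1],
  ],
)

```text
time: 8.5
tool_pos: [641.5, 304.0, 57.4]
tcp_rot: [179.6, 0.4, 179.0]
ft_force: [5.4, 16.4, 1.1]
finger_gap: 21.4
grip_force: 59.3
```

The tray is held both ways at y≈305, so it is in the loading click. I'll relax, release, rise and look again.

>>> apply_moves(
  targets=[
    [0,3.5,0,0,0,0,1],
    [0,0,0,0,0,0,1],
    [0,0,0,0,0,0,0],
    [0,0,0,0,0,0,0],
    [0,0,0,0,0,0,0],
    [0,0,-40,0,0,0,0],
    [40,-30,-50,0,0,0,0],
    [40,-40,-50,0,0,0,0],
    [40,-40,-50,0,0,0,0],
    [20,-30,-50,0,0,0,0],
    [0,0,0,0,0,0,0],
    [0,0,0,0,0,0,0],
  ],
)

```text
time: 10.0
tool_pos: [515.7, 182.4, 271.3]
tcp_rot: [180.0, 0.0, 178.9]
ft_force: [-0.0, -0.0, 0.3]
finger_gap: 85.4
grip_force: 0.0
```

```bash
python3 - <<'E'
from h import *
s=sensors.sense();cal=optics.get_calibration("wrist");im=optics.snapshot("wrist")
cv2.imwrite("pics/w2.png",im[:,:,::-1]);np.save("w2.npy",im)
import pickle;pickle.dump(cal,open("w2.pkl","wb"))
print(s["time"],s["tool_pos"],s["tcp_rot"]); 
E
```

```text
10.0 [515.72206853 182.36732051 271.34274757] [1.79987539e+02 3.13068201e-02 1.78887963e+02]
```

View pics/w2.png

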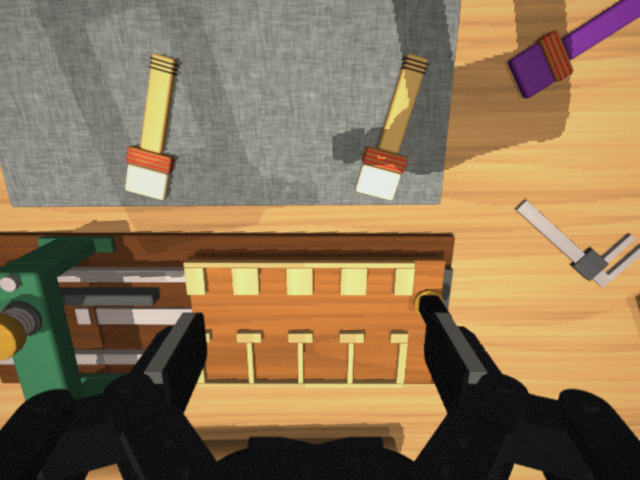

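The wrist view shows brush B at (150,130) with its yaw changed, possibly from a knock, and brush A at (395,125). The tray is at the loading stop with tail blocks at x 195–405, y 280. I'll measure these.

```bash
cat >> h.py <<'E'
def brushes(im,cal,z=18,reg=None):
    """close the red twine bands into one shoulder; join to handle line"""
    H=hsv(im);red=((H[...,0]<10)|(H[...,0]>174))&(H[...,1]>130)&(H[...,2]>60)
    yel=(H[...,0]>=17)&(H[...,0]<=34)&(H[...,1]>85)&(H[...,2]>70)
    if reg is not None: red&=reg;yel&=reg
    red=cv2.morphologyEx(red.astype(np.uint8),cv2.MORPH_CLOSE,np.ones((9,9)))
    yel=cv2.morphologyEx(yel.astype(np.uint8),cv2.MORPH_OPEN,np.ones((3,3)))
    out=[]
    for st,c,m in comps(red,120):
        p=ray(cal,axis(m)[0],z)[0]
        for s2,c2,m2 in comps(yel,250):
            (cx,cy),wh,a=axis(m2);q=ray(cal,(cx,cy),z)[0];d=p-q;L=np.hypot(*d[:2])
            if 35<L<70:
                e=ray(cal,cv2.boxPoints(axis(m2)),z)[:,:2];k=sorted([(np.hypot(*(e[i]-e[(i+1)%4])),i) for i in range(4)])[-1][1]
                v=e[k]-e[(k+1)%4];v=v*np.sign(v@d[:2]);yl=np.degrees(np.arctan2(v[1],v[0]))
                u=d/L;out.append((p[:2].round(1),(p-46*u)[:2].round(1),"yaw",np.degrees(np.arctan2(d[1],d[0])).round(1),yl.round(1),"L",L.round(1)))
    return out
E
python3 - <<'E'
from h import *
import pickle;cal=pickle.load(open("w2.pkl","rb"));im=np.load("w2.npy")
reg=np.zeros(im.shape[:2],bool);reg[0:205,0:455]=1
for b in brushes(im,cal,18,reg): print(b)
H=hsv(im);rib=(H[...,0]>=20)&(H[...,0]<=33)&(H[...,2]>120)&(H[...,1]>60)
for rows in [(270,292),(347,378)]:
    pr=rib[rows[0]:rows[1],180:420].mean(0)
    for st,c,m in comps((pr>.6)[None],2):
        x=st[0]+180;print(rows,st[4],ray(cal,[(x,sum(rows)/2),(x+st[2],sum(rows)/2)],42)[:,:2].round(1).tolist())
col=rib[:,295:308].mean(1)
for st,c,m in comps((col>.5)[:,None],2): print("rows at 300",st[1],st[1]+st[3],ray(cal,[(300,st[1]),(300,st[1]+st[3])],42)[:,:2].round(1).tolist())
col=rib[:,325:330].mean(1)
for st,c,m in comps((col>.5)[:,None],2): print("rows at 327",st[1],st[1]+st[3],ray(cal,[(327,st[1]),(327,st[1]+st[3])],42)[:,:2].round(1).tolist())
# slope of the near tray wall / far wall in world
for lo,hi in [(255,272),(375,392)]:
    pts=[]
    for x in (215,272,327,380):
        r_=[y for y in range(lo,hi) if rib[y,x]]
        if r_: pts.append(ray(cal,(x,np.mean(r_)+.5),42)[0,:2].round(1).tolist())
    print("wall",pts)
t=optics.snapshot("top");ct=optics.get_calibration("top");reg[:]=0;reg[205:290,178:362]=1
H=hsv(t);red=reg&((H[...,0]<10)|(H[...,0]>174))&(H[...,1]>130)
for st,c,m in comps(red,8):print("top red",st[4],ray(ct,c,18)[0,:2].round(0))
E
```

```text
(array([480.5,  13.9]), array([436.6,  27.8]), 'yaw', np.float64(-17.5), np.float64(-15.9), 'L', np.float64(56.8))
(array([485.5, 254.1]), array([441.1, 266.2]), 'yaw', np.float64(-15.3), np.float64(-15.5), 'L', np.float64(56.6))
(270, 292) 18 [[605.3, 43.0], [605.7, 62.1]]
(270, 292) 25 [[606.4, 93.0], [606.9, 119.6]]
(270, 292) 26 [[607.6, 150.5], [608.2, 178.2]]
(270, 292) 26 [[608.8, 208.1], [609.4, 235.8]]
(270, 292) 18 [[610.0, 265.7], [610.4, 284.9]]
(347, 378) 5 [[709.8, 101.1], [709.9, 106.8]]
(347, 378) 5 [[711.0, 158.7], [711.1, 164.4]]
(347, 378) 5 [[712.2, 216.3], [712.3, 222.0]]
(347, 378) 8 [[713.4, 273.9], [713.6, 283.1]]
rows at 300 264 295 [[588.3, 165.0], [624.5, 163.8]]
rows at 300 334 343 [[673.1, 162.2], [684.9, 161.8]]
rows at 300 383 388 [[739.7, 160.0], [746.8, 159.8]]
rows at 327 262 268 [[586.6, 193.4], [593.4, 193.3]]
rows at 327 384 388 [[741.8, 191.8], [747.5, 191.7]]
rows at 327 400 402 [[765.0, 191.5], [768.0, 191.5]]
wall [[587.0, 75.8], [589.4, 135.6], [590.0, 193.4], [591.7, 249.1]]
wall [[741.1, 59.7], [744.0, 126.8], [743.9, 191.7], [746.0, 254.3]]
top red 58 [487. 254.]
top red 54 [482.  13.]
```

```bash
python3 - <<'E'
from h import *
print(plan([441.2,266.3,60],164.5))
E
```

```text
(array([ 74.9,  82.4, 209.7]), array([-0.001, -0.003,  0.252]))
```

>>> apply_moves(
  targets=[
    [15,16.5,42,0,0,0,0],
    [15,16.5,42,0,0,0,0],
    [15,16.5,42,0,0,0,0],
    [15,16.5,42,0,0,0,0],
    [15,16.5,42,0,0,0,0],
    [0,0,0,0,0,0.126,0],
    [0,0,20,0,0,0.126,0],
    [0,0,15,0,0,0,0],
    [0,0,0,0,0,0,0],
    [0,0,0,0,0,0,0],
  ],
)

```text
time: 11.35
tool_pos: [442.3, 266.5, 26.3]
tcp_rot: [-180.0, -0.0, 164.6]
ft_force: [0.6, -0.4, 0.4]
finger_gap: 85.4
grip_force: 0.0
```

```bash
python3 - <<'E'
from h import *
print(sensors.sense()["tool_pos"],plan([441.2,266.3,8],164.5))
E
```

```text
[442.32325781 266.48195482  26.3146595 ] (array([ 1. , -0.5, 18.3]), array([-0.   , -0.   ,  0.001]))
```

>>> apply_moves(
  targets=[
    [1,0,10,0,0,0,0],
    [0,0,8,0,0,0,0],
    [0,0,0,0,0,0,0.4],
    [0,0,0,0,0,0,0.8],
    [0,0,0,0,0,0,1],
    [0,0,0,0,0,0,1],
    [0,0,0,0,0,0,1],
    [0,0,0,0,0,0,1],
  ],
  force=50,
)

```text
time: 12.35
tool_pos: [441.8, 267.0, 8.8]
tcp_rot: [180.0, 0.0, 164.5]
ft_force: [-0.5, 0.0, 4.5]
finger_gap: 20.3
grip_force: 49.5
```

>>> apply_moves(
  targets=[
    [0,0,-20,0,0,0,1],
    [0,0,-40,0,0,0,1],
    [0,0,-40,0,0,0,1],
    [0,0,0,0,0,0,1],
  ],
)

```text
time: 12.85
tool_pos: [443.7, 267.9, 112.0]
tcp_rot: [179.7, 0.3, 164.5]
ft_force: [0.6, -0.5, -0.6]
finger_gap: 20.4
grip_force: 49.0
```

```bash
python3 - <<'E'
from h import *
s=sensors.sense();cal=optics.get_calibration("wrist");im=optics.snapshot("wrist")
cv2.imwrite("pics/w3.png",im[:,:,::-1])
print(s["tool_pos"],s["finger_gap"],plan([653.8,249.7,90],178.7)); 
E
```

```text
[443.67043263 267.88769772 112.02562995] 20.43580007586786 (array([-208.4,   39.6,   20.3]), array([ 0.002,  0.003, -0.248]))
```

View pics/w3.png

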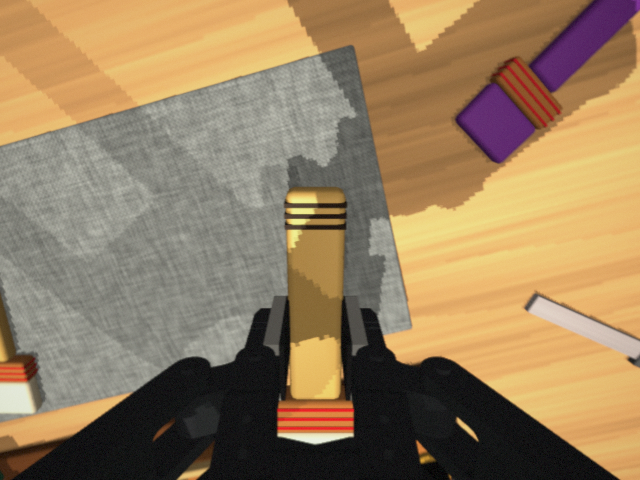

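The wrist view shows the brush held straight, with handle edges at x 287–347, tail at y 190 and twine at y 400–437. I'll work out the axial offset next.

```bash
cat >> h.py <<'E'
def held(im,cal,ztop):
    """head offset along -tool x from TCP of a held brush"""
    H=hsv(im);red=((H[...,0]<10)|(H[...,0]>174))&(H[...,1]>130)&(H[...,2]>60)
    red[:, :260]=0;red[:,375:]=0;red[:380]=0
    ys,xs=np.nonzero(red);c=((xs.min()+xs.max()+1)/2,(ys.min()+ys.max()+1)/2)
    p=ray(cal,[c,(316,188)],ztop);s=sensors.sense()
    return c,(rot().inv().apply(p-s["tool_pos"])).round(1)
E
python3 - <<'E'
from h import *
im=cv2.imread("pics/w3.png")[:,:,::-1].copy();cal=optics.get_calibration("wrist")
print(held(im,cal,121))
E
```

```text
((np.float64(316.0), np.float64(419.0)), array([[-44.3,   0.1, -11.2],
       [ 56.5,   0.1, -11.4]]))
```

>>> apply_moves(
  targets=[
    [-42,8,0,0,0,0,1],
    [-42,8,0,0,0,0,1],
    [-42,8,0,0,0,0,1],
    [-42,8,0,0,0,0,1],
    [-42,8,0,0,0,0,1],
    [0,0,10,0,0,-0.124,1],
    [0,0,10,0,0,-0.124,1],
    [0,0,10,0,0,0,1],
    [0,0,0,0,0,0,1],
    [0,0,0,0,0,0,1],
  ],
)

```text
time: 14.15
tool_pos: [654.2, 249.1, 78.2]
tcp_rot: [-180.0, -0.0, 178.6]
ft_force: [-0.5, 0.6, 0.8]
finger_gap: 20.4
grip_force: 49.1
```

```bash
python3 - <<'E'
from h import *
print(sensors.sense()["tool_pos"],sensors.sense()["finger_gap"],plan([655.4,249.7,37],178.7))
E
```

```text
[654.18535556 249.12822093  78.22943922] 20.37332627237272 (array([-1.2,  0.6, 41.2]), array([-0.   , -0.   , -0.002]))
```

>>> apply_moves(
  targets=[
    [-1,0.5,15,0,0,0,1],
    [0,0,15,0,0,0,1],
    [0,0,8,0,0,0,1],
    [0,0,0,0,0,0,1],
    [0,0,2,0,0,0,1],
    [0,0,0,0,0,0,1],
  ],
)

```text
time: 14.9
tool_pos: [655.6, 249.6, 38.7]
tcp_rot: [180.0, 0.0, 178.7]
ft_force: [0.3, 0.1, -0.3]
finger_gap: 20.5
grip_force: 49.1
```

>>> apply_moves(
  targets=[
    [0,0,1,0,0,0,1],
    [0,0,0.5,0,0,0,1],
    [0,0,0,0,0,0,1],
    [0,0,0,0,0,0,0.6],
    [0,0,0,0,0,0,0.6],
    [0,0,0,0,0,0,0.6],
    [0,0,-30,0,0,0,0.6],
    [0,0,-40,0,0,0,0.5],
    [30,0,-60,0,0,0,0],
    [60,0,-40,0,0,0,0],
    [60,0,0,0,0,0,0],
    [0,0,0,0,0,0,0],
    [0,0,0,0,0,0,0],
  ],
)

```text
time: 16.52
tool_pos: [515.4, 253.2, 197.6]
tcp_rot: [180.0, 0.0, 178.7]
ft_force: [1.2, -0.3, 0.7]
finger_gap: 85.9
grip_force: 0.0
```

```bash
python3 - <<'E'
from h import *
s=sensors.sense();cal=optics.get_calibration("wrist");im=optics.snapshot("wrist")
cv2.imwrite("pics/w4.png",im[:,:,::-1])
print(s["tool_pos"],brushes(im,cal,46)[:3])
t=optics.snapshot("top");ct=optics.get_calibration("top");reg=np.zeros(t.shape[:2],bool);reg[100:290,178:362]=1
H=hsv(t);red=reg&((H[...,0]<10)|(H[...,0]>174))&(H[...,1]>150)
for st,c,m in comps(red,8):print("top red",st[4],c,ray(ct,c,18)[0,:2].round(0),ray(ct,c,46)[0,:2].round(0))
E
```

```text
[515.37986432 253.19861586 197.64027658] [(array([477.,  36.]), array([433.3,  50.2]), 'yaw', np.float64(-18.0), np.float64(-16.9), 'L', np.float64(53.1)), (array([477.,  36.]), array([522.6,  41.9]), 'yaw', np.float64(-172.5), np.float64(-89.5), 'L', np.float64(53.7)), (array([571.1,  -6.4]), array([541.7,  29. ]), 'yaw', np.float64(-50.4), np.float64(-89.5), 'L', np.float64(64.0))]
top red 74 [207.16216216 140.55405405] [708. 254.] [702. 249.]
top red 51 [297.15686275 228.54901961] [481.  12.] [479.  11.]
```

View pics/w4.png

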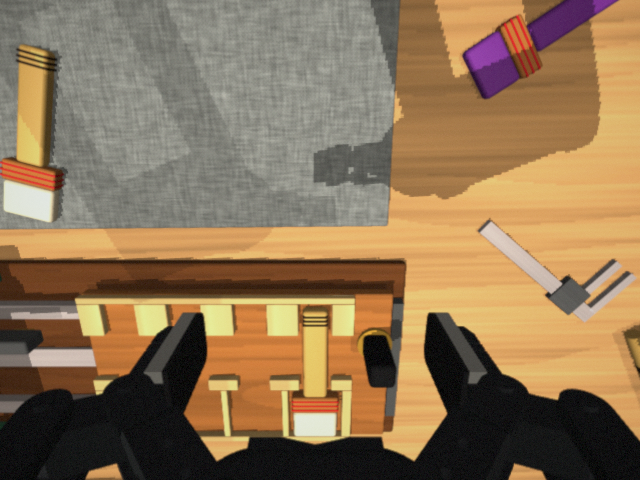

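The wrist view shows brush A seated in pocket 4 at (315,360). Now brush B.

```bash
python3 - <<'E'
from h import *
print(plan([437,27.2,40],163.8))
E
```

```text
(array([  74.5, -227.7,  157.6]), array([0.001, 0.001, 0.26 ]))
```

>>> apply_moves(
  targets=[
    [19,-57,20,0,0,0,0],
    [19,-57,30,0,0,0,0],
    [19,-57,30,0,0,0,0],
    [18,-57,30,0,0,0,0],
    [0,0,40,0,0,0.13,0],
    [0,0,8,0,0,0.13,0],
    [0,0,0,0,0,0,0],
    [0,0,0,0,0,0,0],
  ],
)

```text
time: 17.62
tool_pos: [440.9, 38.7, 46.6]
tcp_rot: [180.0, 0.1, 164.0]
ft_force: [0.4, -0.5, -0.4]
finger_gap: 85.4
grip_force: 0.0
```

```bash
python3 - <<'E'
from h import *
print(plan([437,27.2,8.5],163.8))
t=optics.snapshot("top");ct=optics.get_calibration("top");reg=np.zeros(t.shape[:2],bool);reg[205:290,178:362]=1
H=hsv(t);red=reg&((H[...,0]<10)|(H[...,0]>174))&(H[...,1]>150)
for st,c,m in comps(red,8):print("top red",st[4],c,ray(ct,c,18)[0,:2].round(0))
E
```

```text
(array([  0.6, -12.1,  38.1]), array([0.   , 0.001, 0.003]))
```

>>> apply_moves(
  targets=[
    [0.5,-12,10,0,0,0.003,0],
    [0,0,18,0,0,0,0],
    [0,0,10,0,0,0,0],
    [0,0,0,0,0,0,0],
    [0,0,0,0,0,0,0.5],
    [0,0,0,0,0,0,1],
    [0,0,0,0,0,0,1],
    [0,0,0,0,0,0,1],
    [0,0,0,0,0,0,1],
    [0,0,0,0,0,0,1],
  ],
)

```text
time: 18.92
tool_pos: [436.4, 27.4, 8.3]
tcp_rot: [180.0, 0.1, 163.6]
ft_force: [-1.6, 0.6, 6.2]
finger_gap: 20.4
grip_force: 49.9
```

>>> apply_moves(
  targets=[
    [0,0,-20,0,0,0,1],
    [0,0,-40,0,0,0,1],
    [0,0,-40,0,0,0,1],
    [0,0,0,0,0,0,1],
  ],
)

```text
time: 19.42
tool_pos: [438.4, 27.3, 111.2]
tcp_rot: [179.9, 0.4, 163.6]
ft_force: [-0.2, 0.1, 0.3]
finger_gap: 20.5
grip_force: 49.2
```

```bash
python3 - <<'E'
from h import *
s=sensors.sense();cal=optics.get_calibration("wrist");im=optics.snapshot("wrist")
cv2.imwrite("pics/w5.png",im[:,:,::-1])
H=hsv(im);red=((H[...,0]<10)|(H[...,0]>174))&(H[...,1]>130)&(H[...,2]>60);print([(st,c.round(0)) for st,c,m in comps(red,60)])
print(s["tool_pos"],s["finger_gap"],plan([651.2,134,78],178.7)); print(held(im,cal,s["tool_pos"][2]+9))
E
```

```text
[(array([277, 411,  78,   5, 310], dtype=int32), array([315., 413.])), (array([277, 420,  78,   4, 297], dtype=int32), array([314., 422.])), (array([277, 429,  78,   4, 290], dtype=int32), array([313., 431.]))]
[438.36663841  27.31813938 111.22889747] 20.54514581673486 (array([-175.4,  162.7,   31.8]), array([ 0.   ,  0.003, -0.263]))
((np.float64(316.0), np.float64(422.0)), array([[-49.8,   0.4, -11. ],
       [ 54.7,   0.4, -11.3]]))
```

```bash
python3 - <<'E'
from h import *
cal=optics.get_calibration("wrist");s=sensors.sense()
for f,dz in (("w3",0.8),("w5",0)):
    im=cv2.imread(f"pics/{f}.png")[:,:,::-1].copy();H=hsv(im)
    red=((H[...,0]<10)|(H[...,0]>174))&(H[...,1]>130)&(H[...,2]>60)
    print(f,[(st.tolist()) for st,c,m in comps(red,60) if 260<c[0]<370 and c[1]>380])
    print([(y,im[y,305:325].mean(0).round(0).tolist()) for y in list(range(180,206,2))+list(range(392,444,4))])
for y in (190,195,404,422,436): print(y,rot().inv().apply(ray(cal,(316,y),s["tool_pos"][2]+9.5)[0]-s["tool_pos"]).round(1))
E
```

```text
w3 [[277, 408, 78, 4, 311], [277, 417, 77, 4, 279], [277, 426, 77, 4, 254]]
[(180, [98.0, 98.0, 92.0]), (182, [99.0, 100.0, 94.0]), (184, [100.0, 100.0, 95.0]), (186, [99.0, 93.0, 80.0]), (188, [103.0, 81.0, 43.0]), (190, [119.0, 92.0, 47.0]), (192, [161.0, 124.0, 64.0]), (194, [194.0, 152.0, 80.0]), (196, [206.0, 170.0, 93.0]), (198, [211.0, 186.0, 105.0]), (200, [214.0, 196.0, 114.0]), (202, [209.0, 192.0, 111.0]), (204, [69.0, 54.0, 40.0]), (392, [229.0, 186.0, 97.0]), (396, [232.0, 194.0, 102.0]), (400, [126.0, 80.0, 39.0]), (404, [194.0, 117.0, 58.0]), (408, [190.0, 78.0, 44.0]), (412, [226.0, 125.0, 64.0]), (416, [219.0, 132.0, 66.0]), (420, [235.0, 51.0, 42.0]), (424, [220.0, 135.0, 66.0]), (428, [235.0, 35.0, 40.0]), (432, [198.0, 139.0, 89.0]), (436, [235.0, 235.0, 201.0]), (440, [234.0, 239.0, 223.0])]
w5 [[277, 411, 78, 5, 310], [277, 420, 78, 4, 297], [277, 429, 78, 4, 290]]
[(180, [108.0, 109.0, 102.0]), (182, [108.0, 108.0, 102.0]), (184, [105.0, 106.0, 99.0]), (186, [107.0, 108.0, 102.0]), (188, [106.0, 106.0, 100.0]), (190, [105.0, 85.0, 53.0]), (192, [117.0, 91.0, 48.0]), (194, [150.0, 117.0, 61.0]), (196, [208.0, 162.0, 85.0]), (198, [231.0, 190.0, 102.0]), (200, [233.0, 205.0, 116.0]), (202, [235.0, 218.0, 129.0]), (204, [232.0, 218.0, 134.0]), (392, [238.0, 198.0, 104.0]), (396, [239.0, 199.0, 105.0]), (400, [229.0, 184.0, 96.0]), (404, [142.0, 87.0, 44.0]), (408, [197.0, 122.0, 58.0]), (412, [222.0, 38.0, 40.0]), (416, [214.0, 130.0, 64.0]), (420, [179.0, 77.0, 44.0]), (424, [217.0, 117.0, 60.0]), (428, [205.0, 124.0, 61.0]), (432, [225.0, 62.0, 46.0]), (436, [226.0, 205.0, 164.0]), (440, [243.0, 243.0, 219.0])]
190 [55.4  0.1 -9.7]
195 [53.6  0.1 -9.7]
404 [-38.    0.1  -9.4]
422 [-47.8   0.1  -9.3]
436 [-55.7   0.1  -9.3]
```

>>> apply_moves(
  targets=[
    [-35,33,0,0,0,0,1],
    [-35,33,0,0,0,0,1],
    [-35,33,0,0,0,0,1],
    [-35,33,0,0,0,0,1],
    [-35,31,0,0,0,0,1],
    [0,0,0,0,0,-0.131,1],
    [0,0,15,0,0,-0.131,1],
    [0,0,15,0,0,0,1],
    [0,0,0,0,0,0,1],
    [0,0,0,0,0,0,1],
  ],
)

```text
time: 20.72
tool_pos: [649.4, 134.4, 77.6]
tcp_rot: [-180.0, -0.0, 178.5]
ft_force: [1.1, -0.5, -0.4]
finger_gap: 20.5
grip_force: 49.2
```

```bash
python3 - <<'E'
from h import *
print(sensors.sense()["finger_gap"],plan([651.5,133.9,37.5],178.7))
E
```

```text
20.50455477562282 (array([-2.1, -0.4, 40.1]), array([-0.   , -0.   , -0.003]))
```

>>> apply_moves(
  targets=[
    [-2,-0.5,15,0,0,-0.003,1],
    [0,0,15,0,0,0,1],
    [0,0,8,0,0,0,1],
    [0,0,2,0,0,0,1],
    [0,0,0.5,0,0,0,1],
    [0,0,0,0,0,0,1],
    [0,0,0,0,0,0,1],
  ],
)

```text
time: 21.6
tool_pos: [651.9, 134.0, 37.7]
tcp_rot: [180.0, 0.0, 178.8]
ft_force: [-0.0, 0.6, -0.6]
finger_gap: 20.4
grip_force: 49.2
```

>>> apply_moves(
  targets=[
    [0,0,0,0,0,0,0.6],
    [0,0,0,0,0,0,0.6],
    [0,0,0,0,0,0,0.6],
    [0,0,-30,0,0,0,0.6],
    [0,0,-40,0,0,0,0.5],
    [30,15,-60,0,0,0,0],
    [60,15,-40,0,0,0,0],
    [60,15,0,0,0,0,0],
    [0,0,0,0,0,0,0],
    [0,0,0,0,0,0,0],
  ],
)

```text
time: 22.85
tool_pos: [514.5, 178.3, 196.3]
tcp_rot: [180.0, 0.1, 178.8]
ft_force: [0.9, 0.0, 0.2]
finger_gap: 85.0
grip_force: 0.0
```

```bash
python3 - <<'E'
from h import *
s=sensors.sense();cal=optics.get_calibration("wrist");im=optics.snapshot("wrist")
cv2.imwrite("pics/w6.png",im[:,:,::-1])
print(s["tool_pos"],plan([641.5,304.8,57],178.8),plan([641.5,304.8,120],178.8))
E
```

```text
[514.53867568 178.28955943 196.26305607] (array([-123.4,  129.3,  139.6]), array([0.   , 0.002, 0.   ])) (array([-123.5,  129.3,   76.6]), array([0.   , 0.002, 0.   ]))
```

View pics/w6.png

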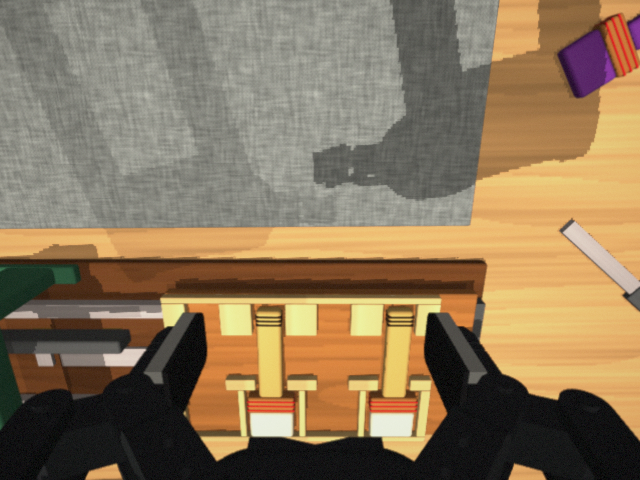

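Both brushes are seated, at (270,370) and (397,370). Now I pinch the post and push.

>>> apply_moves(
  targets=[
    [-31,32,0,0,0,0,0],
    [-31,32,0,0,0,0,0],
    [-31,32,26,0,0,0,0],
    [-31,33,50,0,0,0,0],
    [0,0,30,0,0,0,0],
    [0,0,33,0,0,0,0],
    [0,0,0,0,0,0,0],
    [0,0,0,0,0,0,0.5],
    [0,0,0,0,0,0,1],
    [0,0,0,0,0,0,1],
    [0,0,0,0,0,0,1],
    [0,0,0,0,0,0,1],
  ],
  force=60,
)

```text
time: 24.4
tool_pos: [639.6, 304.6, 62.7]
tcp_rot: [179.8, 0.2, 178.9]
ft_force: [0.8, 7.6, 3.1]
finger_gap: 20.8
grip_force: 60.2
```

>>> apply_moves(
  targets=[
    [0,-3,0,0,0,0,1],
    [0,-5,0,0,0,0,1],
    [0,-8,0,0,0,0,1],
    [0,-12,0,0,0,0,1],
    [0,-14,0,0,0,0,1],
    [0,-14,0,0,0,0,1],
    [0,-14,0,0,0,0,1],
    [0,-14,0,0,0,0,1],
    [0,-14,0,0,0,0,1],
    [0,-14,0,0,0,0,1],
    [0,-14,0,0,0,0,1],
    [0,-14,0,0,0,0,1],
    [0,-14,0,0,0,0,1],
    [0,-14,0,0,0,0,1],
    [0,-14,0,0,0,0,1],
    [0,-14,0,0,0,0,1],
    [0,-14,0,0,0,0,1],
    [0,-10,0,0,0,0,1],
    [0,-5,0,0,0,0,1],
    [0,0,0,0,0,0,1],
  ],
)

```text
time: 26.9
tool_pos: [634.5, 76.5, 62.7]
tcp_rot: [-180.0, 0.1, 178.8]
ft_force: [-5.1, -1.6, 10.7]
finger_gap: 20.8
grip_force: 62.5
```

>>> apply_moves(
  targets=[
    [0,0,0,0,0,0,1],
    [0,0,0,0,0,0,1],
  ],
)

```text
time: 27.15
tool_pos: [634.5, 76.5, 62.7]
tcp_rot: [-180.0, 0.1, 178.8]
ft_force: [-5.1, -2.1, 10.2]
finger_gap: 20.5
grip_force: 62.5
```

>>> apply_moves(
  targets=[
    [0,-4,0,0,0,0,1],
    [0,-4,0,0,0,0,1],
    [0,-3,0,0,0,0,1],
    [0,0,0,0,0,0,1],
  ],
)

```text
time: 27.65
tool_pos: [634.2, 66.1, 62.7]
tcp_rot: [180.0, 0.1, 178.8]
ft_force: [-5.3, -0.2, 10.6]
finger_gap: 20.7
grip_force: 62.5
```

>>> apply_moves(
  targets=[
    [0,-1.5,0,0,0,0,1],
    [0,-1.5,0,0,0,0,1],
    [0,0,0,0,0,0,1],
  ],
)

```text
time: 28.02
tool_pos: [634.2, 63.2, 62.7]
tcp_rot: [180.0, 0.1, 178.8]
ft_force: [-5.3, 0.4, 11.6]
finger_gap: 20.7
grip_force: 62.5
```

>>> apply_moves(
  targets=[
    [0,-1,0,0,0,0,1],
    [0,-1,0,0,0,0,1],
    [0,0,0,0,0,0,1],
  ],
)

```text
time: 28.4
tool_pos: [634.1, 61.0, 62.6]
tcp_rot: [-180.0, 0.1, 178.8]
ft_force: [-5.0, -0.1, 10.2]
finger_gap: 20.5
grip_force: 62.5
```

>>> apply_moves(
  targets=[
    [0,-1,0,0,0,0,1],
    [0,-1,0,0,0,0,1],
    [0,0,0,0,0,0,1],
  ],
)

```text
time: 28.78
tool_pos: [634.1, 59.7, 62.7]
tcp_rot: [179.9, 0.1, 178.8]
ft_force: [-5.0, 4.5, 10.7]
finger_gap: 21.1
grip_force: 62.5
```

>>> apply_moves(
  targets=[
    [0,-1,0,0,0,0,1],
    [0,0,0,0,0,0,1],
  ],
)

```text
time: 29.02
tool_pos: [634.1, 59.4, 62.7]
tcp_rot: [179.9, 0.1, 178.8]
ft_force: [-4.3, 6.3, 10.8]
finger_gap: 20.7
grip_force: 62.4
```

>>> apply_moves(
  targets=[
    [0,2,0,0,0,0,1],
    [0,1,0,0,0,0,1],
    [0,0,0,0,0,0,1],
  ],
)

```text
time: 29.4
tool_pos: [634.1, 60.3, 62.7]
tcp_rot: [-179.9, 0.1, 178.8]
ft_force: [-5.3, -1.2, 11.7]
finger_gap: 20.3
grip_force: 62.5
```

>>> apply_moves(
  targets=[
    [0,1,0,0,0,0,1],
    [0,0,0,0,0,0,1],
  ],
)

```text
time: 29.65
tool_pos: [634.1, 60.6, 62.7]
tcp_rot: [-179.9, 0.1, 178.8]
ft_force: [-6.3, -5.4, 9.9]
finger_gap: 20.3
grip_force: 62.5
```

The tray is clicked in under the stamp, held both ways about y≈60. I release and go to the mallet.

>>> apply_moves(
  targets=[
    [0,-1.5,0,0,0,0,1],
    [0,0,0,0,0,0,1],
    [0,0,0,0,0,0,0],
    [0,0,0,0,0,0,0],
    [0,0,0,0,0,0,0],
    [0,0,-50,0,0,0,0],
    [20,0,-60,0,0,0,0],
    [30,-30,-60,0,0,0,0],
    [30,-40,-30,0,0,0,0],
    [30,-40,0,0,0,0,0],
    [30,-40,0,0,0,0,0],
    [30,-40,0,0,0,0,0],
    [30,-40,0,0,0,0,0],
    [30,-40,0,0,0,0,0],
    [0,-40,0,0,0,0,0],
    [0,-40,0,0,0,0,0],
    [0,0,0,0,0,0,0],
    [0,0,0,0,0,0,0],
  ],
)

```text
time: 31.9
tool_pos: [401.1, -279.7, 250.5]
tcp_rot: [180.0, -0.0, 178.8]
ft_force: [-0.3, 0.1, -0.1]
finger_gap: 85.2
grip_force: 0.0
```

```bash
python3 - <<'E'
from h import *
s=sensors.sense();cal=optics.get_calibration("wrist");im=optics.snapshot("wrist")
t=optics.snapshot("top")
cv2.imwrite("pics/w7.png",np.hstack([cv2.resize(im,(480,360)),t[105:330,180:460][:, :, :].copy() if 0 else cv2.resize(t[100:330,180:460],(320,263)).repeat(1,0) if 0 else cv2.copyMakeBorder(cv2.resize(t[100:330,180:460],(320,263)),0,97,0,0,cv2.BORDER_CONSTANT)])[:,:,::-1])
np.save("w7.npy",im);import pickle;pickle.dump(cal,open("w7.pkl","wb"))
print(s["time"],s["tool_pos"],s["tcp_rot"])
E
```

```text
31.9 [ 401.06406351 -279.71584727  250.47430975] [ 1.79957951e+02 -2.29888367e-02  1.78779753e+02]
```

View pics/w7.png

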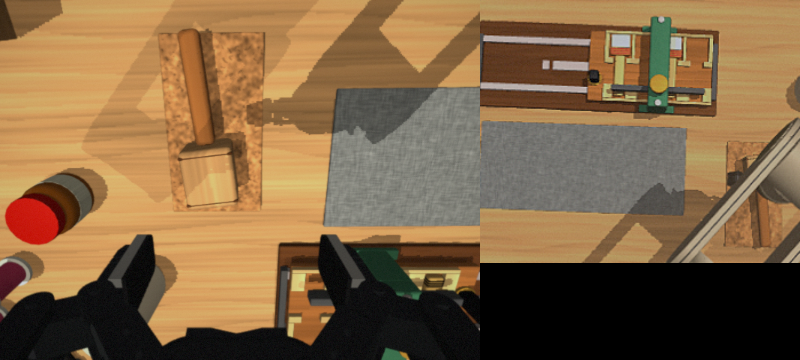

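The wrist view (left) shows the mallet on its mat: handle from about (190,30) to (205,140), head at (208,175), bystander jar at (45,210). The top crop shows the tray under the stamp. I'll measure the mallet.

```bash
python3 - <<'E'
from h import *
import pickle
im=np.load("w7.npy");cal=pickle.load(open("w7.pkl","rb"));H=hsv(im)
for y in (60,100,140,170): print(y,[H[y,x].tolist() for x in range(232,300,6)])
print([H[y,280].tolist() for y in range(185,280,8)])
reg=np.zeros(H.shape[:2],bool);reg[30:290,215:330]=1
m=reg&(H[...,1]>165)&(H[...,0]<13)&(H[...,2]>90)
for st,c,mm in comps(m,400):
    b=axis(mm);print(st,b);print(ray(cal,cv2.boxPoints(b),49)[:,:2].round(1).tolist())
E
```

```text
60 [[14, 156, 168], [15, 161, 177], [14, 182, 178], [14, 180, 173], [13, 179, 172], [14, 180, 142], [14, 182, 73], [14, 161, 125], [14, 160, 124], [14, 155, 202], [14, 157, 192], [15, 154, 208]]
100 [[13, 158, 170], [14, 160, 185], [15, 155, 205], [14, 180, 181], [13, 176, 181], [14, 179, 172], [13, 180, 143], [14, 174, 82], [14, 160, 126], [14, 158, 131], [15, 157, 195], [15, 157, 216]]
140 [[15, 159, 212], [14, 159, 193], [14, 159, 212], [15, 158, 203], [14, 183, 180], [13, 184, 183], [14, 184, 177], [13, 178, 150], [16, 176, 81], [14, 160, 97], [15, 156, 108], [14, 155, 189]]
170 [[14, 158, 189], [14, 159, 199], [14, 158, 212], [14, 153, 155], [15, 165, 178], [13, 179, 182], [14, 183, 184], [14, 181, 152], [14, 179, 118], [14, 162, 96], [15, 168, 85], [13, 154, 124]]
[[14, 180, 142], [15, 142, 81], [16, 143, 187], [16, 138, 212], [17, 138, 220], [19, 128, 222], [22, 118, 221], [21, 122, 220], [19, 129, 220], [17, 137, 220], [16, 137, 222], [16, 142, 215]]
```

```bash
python3 - <<'E'
from h import *
import pickle
im=np.load("w7.npy");cal=pickle.load(open("w7.pkl","rb"));H=cv2.GaussianBlur(hsv(im),(5,5),0)
reg=np.zeros(H.shape[:2],bool);reg[30:290,215:330]=1
m=reg&(H[...,1]>170)&(H[...,2]>162)
def rep(m,z,a):
  for st,c,mm in comps(cv2.morphologyEx(m.astype(np.uint8),cv2.MORPH_OPEN,np.ones((3,3))),a):
    b=axis(mm);w=ray(cal,cv2.boxPoints(b),z)[:,:2]
    e=[w[1]-w[0],w[2]-w[1]];L=[np.hypot(*v) for v in e];v=e[int(np.argmax(L))];v=v*np.sign(v[0])
    print(st,"ctr",w.mean(0).round(1),"L",np.round(L,1),"yaw",np.degrees(np.arctan2(v[1],v[0])).round(1),w.round(1).tolist())
rep(m,49,400)
h=reg&(H[...,1]<150)&(H[...,2]>195)&(H[...,0]>14)
h[:180]=0
rep(h,69,1500)
# fit handle top edges by row
L=[];Rr=[]
for y in range(60,175,5):
    xs=np.nonzero(m[y])[0]
    if len(xs)>8: L.append((xs.min(),y));Rr.append((xs.max()+1,y))
for P in (L,Rr):
    w=ray(cal,P,49);k=np.polyfit(w[:,0],w[:,1],1);print("edge yaw",np.degrees(np.arctan(k[0])).round(1),"y at x=330",np.polyval(k,330).round(1),"x range",w[:,0].min().round(0),w[:,0].max().round(0))
E
```

```text
[ 240   44   36  145 2371] ctr [ 327.6 -325.5] L [ 15.  118.1] yaw 6.2 [[269.7, -338.8], [267.9, -324.0], [385.2, -311.2], [387.6, -327.8]]
[ 215  198  115   92 2237] ctr [ 434.7 -319.2] L [98.3 86.9] yaw 88.7 [[390.2, -365.8], [392.4, -267.5], [479.3, -268.4], [476.8, -375.0]]
[ 243  208   70   65 3782] ctr [ 430.8 -315.1] L [58.7 56.9] yaw -84.8 [[404.9, -345.7], [399.6, -287.3], [456.3, -282.9], [462.3, -344.5]]
edge yaw 6.0 y at x=330 -332.3 x range 280.0 370.0
edge yaw 5.1 y at x=330 -317.3 x range 280.0 370.0
```

```bash
python3 - <<'E'
from h import *
print(sensors.sense()["joint_pos"].round(0),plan([369,-321,80],185.8))
E
```

```text
[ -41.  -10.  101.    0.   90. -130.] (array([ 31.5, -42.5, 170.7]), array([ 0.   ,  0.   , -0.121]))
```

>>> apply_moves(
  targets=[
    [8,-10,30,0,0,0,0],
    [8,-10,40,0,0,0,0],
    [8,-10,40,0,0,0,0],
    [7.5,-12.5,40,0,0,0,0],
    [0,0,10,0,0,-0.061,0],
    [0,0,10,0,0,-0.06,0],
    [0,0,0,0,0,0,0],
    [0,0,0,0,0,0,0],
  ],
)

```text
time: 33.0
tool_pos: [369.3, -321.6, 81.4]
tcp_rot: [-180.0, 0.0, -174.3]
ft_force: [-0.8, 0.4, 0.1]
finger_gap: 84.9
grip_force: 0.0
```

```bash
python3 - <<'E'
from h import *
s=sensors.sense()
print(s["joint_pos"].round(0),plan([369,-321,17],185.8))
E
```

```text
[ -47.   -2.  112.    0.   71. -143.] (array([ 0.3,  0.7, 64.4]), array([-0.001,  0.001, -0.001]))
```

>>> apply_moves(
  targets=[
    [0,0.5,25,0,0,0,0],
    [0,0,25,0,0,0,0],
    [0,0,14,0,0,0,0],
    [0,0,0,0,0,0,0],
    [0,0,0,0,0,0,0.4],
    [0,0,0,0,0,0,0.7],
    [0,0,0,0,0,0,1],
    [0,0,0,0,0,0,1],
    [0,0,0,0,0,0,1],
    [0,0,0,0,0,0,1],
  ],
  force=115,
)

```text
time: 34.25
tool_pos: [369.1, -321.5, 17.5]
tcp_rot: [-180.0, 0.0, -174.3]
ft_force: [-1.4, 3.6, 6.3]
finger_gap: 22.5
grip_force: 112.0
```

>>> apply_moves(
  targets=[
    [0,0,-10,0,0,0,1],
    [0,0,-20,0,0,0,1],
    [0,0,-30,0,0,0,1],
    [0,0,-40,0,0,0,1],
    [0,0,-50,0,0,0,1],
    [0,0,-50,0,0,0,1],
    [0,0,-30,0,0,0,1],
    [0,0,0,0,0,0,1],
    [0,0,0,0,0,0,1],
  ],
)

```text
time: 35.38
tool_pos: [368.1, -320.7, 244.8]
tcp_rot: [179.9, -0.1, -174.3]
ft_force: [0.3, 0.3, -4.3]
finger_gap: 22.4
grip_force: 113.1
```

```bash
python3 - <<'E'
from h import *
s=sensors.sense();im=optics.snapshot("wrist");sd=optics.snapshot("side")
cv2.imwrite("pics/w8.png",np.hstack([cv2.resize(im,(480,360)),cv2.resize(sd[110:380,200:440],(320,360))])[:,:,::-1])
print(s["finger_gap"],s["grip_force"],plan([544,-83,240],178.8))
E
```

```text
22.430316334626244 113.07722568511963 (array([-199. ,  218.6,    4.4]), array([ 0.003, -0.003,  0.121]))
```

View pics/w8.png

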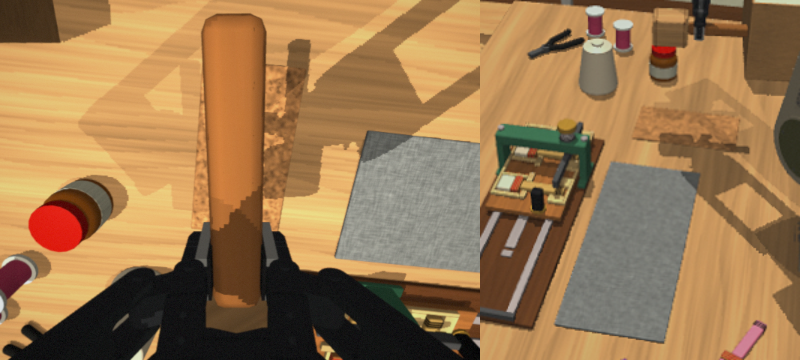

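The mallet is held level; in the side crop it is at (690,27), clear of everything. Carry it over the striking head.

>>> apply_moves(
  targets=[
    [-15,16,0,0,0,0,1],
    [-23,25,0,0,0,0,1],
    [-23,25,0,0,0,0,1],
    [-23,25,0,0,0,0,1],
    [-23,25,0,0,0,0,1],
    [-23,25,0,0,0,0,1],
    [-23,25,0,0,0,0,1],
    [-23,25,0,0,0,0,1],
    [-23,27,0,0,0,0,1],
    [0,0,10,0,0,0.061,1],
    [0,0,15,0,0,0.06,1],
    [0,0,15,0,0,0,1],
    [0,0,0,0,0,0,1],
    [0,0,0,0,0,0,1],
  ],
)

```text
time: 37.22
tool_pos: [544.9, -84.7, 206.7]
tcp_rot: [180.0, -0.0, 178.8]
ft_force: [0.6, 0.2, -3.7]
finger_gap: 22.3
grip_force: 113.1
```

```bash
python3 - <<'E'
from h import *
s=sensors.sense();im=optics.snapshot("wrist");sd=optics.snapshot("side")
cv2.imwrite("pics/w9.png",np.hstack([cv2.resize(im,(480,360)),cv2.resize(sd[110:380,120:360],(320,360))])[:,:,::-1])
print(s["finger_gap"],s["grip_force"],s["ft_force"],plan([545,-81.5,165],178.8))
E
```

```text
22.305681300913186 113.0744469165802 [ 0.60038366  0.18470366 -3.72109794] (array([ 0.5,  3.3, 42.5]), array([-0.   ,  0.001,  0.   ]))
```

View pics/w9.png

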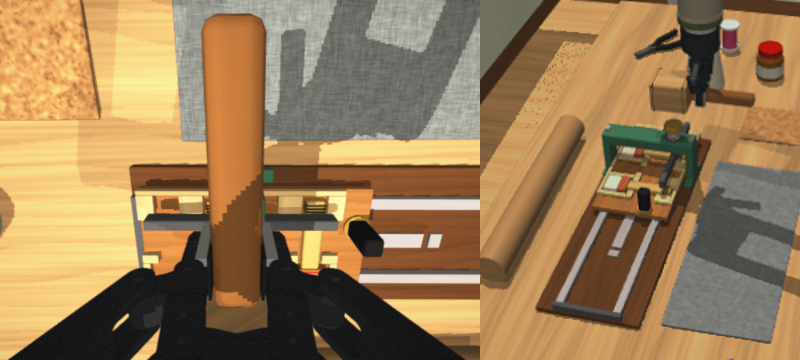

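The mallet head hangs above the brass head, which is at (675,125) in the side crop, and is still held firmly. Now strike down.

>>> apply_moves(
  targets=[
    [0.5,3.3,20,0,0,0,1],
    [0,0,20,0,0,0,1],
    [0,0,0,0,0,0,1],
  ],
)

```text
time: 37.7
tool_pos: [542.3, -80.6, 163.0]
tcp_rot: [179.9, -0.3, 178.8]
ft_force: [-0.4, -0.0, -4.3]
finger_gap: 22.6
grip_force: 113.0
```

>>> apply_moves(
  targets=[
    [0,0,6,0,0,0,1],
    [0,0,6,0,0,0,1],
    [0,0,4,0,0,0,1],
    [0,0,0,0,0,0,1],
  ],
)

```text
time: 38.2
tool_pos: [544.9, -81.3, 151.2]
tcp_rot: [-180.0, 0.1, 178.8]
ft_force: [-4.5, -0.6, 2.4]
finger_gap: 22.4
grip_force: 113.9
```

>>> apply_moves(
  targets=[
    [0,0,2,0,0,0,1],
    [0,0,0,0,0,0,1],
  ],
)

```text
time: 38.45
tool_pos: [544.8, -81.3, 149.1]
tcp_rot: [-180.0, 0.0, 178.8]
ft_force: [-2.5, 0.4, 3.3]
finger_gap: 22.5
grip_force: 114.0
```

>>> apply_moves(
  targets=[
    [0,0,2,0,0,0,1],
    [0,0,0,0,0,0,1],
  ],
)

```text
time: 38.7
tool_pos: [544.8, -81.3, 147.0]
tcp_rot: [-180.0, 0.0, 178.8]
ft_force: [-3.0, -0.8, 4.0]
finger_gap: 22.5
grip_force: 114.4
```

>>> apply_moves(
  targets=[
    [0,0,2,0,0,0,1],
    [0,0,0,0,0,0,1],
  ],
)

```text
time: 38.95
tool_pos: [544.7, -81.4, 146.6]
tcp_rot: [-180.0, 0.0, 178.8]
ft_force: [-11.4, 0.9, 16.9]
finger_gap: 22.6
grip_force: 116.4
```

Bottomed at 146.6 mm with a force jump. I press slightly more to be sure, then lift and return the mallet.

>>> apply_moves(
  targets=[
    [0,0,1.5,0,0,0,1],
    [0,0,0,0,0,0,1],
    [0,0,0,0,0,0,1],
  ],
)

```text
time: 39.33
tool_pos: [544.7, -81.4, 146.3]
tcp_rot: [-180.0, 0.1, 178.8]
ft_force: [-17.8, 1.6, 27.1]
finger_gap: 22.3
grip_force: 117.7
```

>>> apply_moves(
  targets=[
    [0,0,-15,0,0,0,1],
    [0,0,-30,0,0,0,1],
    [0,0,-50,0,0,0,1],
    [0,0,0,0,0,0,1],
  ],
)

```text
time: 39.83
tool_pos: [547.0, -81.8, 242.5]
tcp_rot: [-179.9, 0.4, 178.8]
ft_force: [0.8, -0.3, -4.0]
finger_gap: 22.4
grip_force: 113.4
```

```bash
python3 - <<'E'
from h import *
s=sensors.sense();im=optics.snapshot("wrist");sd=optics.snapshot("side")
cv2.imwrite("pics/w10.png",np.hstack([cv2.resize(im,(480,360)),cv2.resize(sd[110:380,120:360],(320,360))])[:,:,::-1])
print(s["finger_gap"],s["grip_force"],s["ft_force"],plan([369,-321,240],185.7))
E
```

```text
22.366821596975168 113.35577130317688 [ 0.76947037 -0.29377172 -4.00751143] (array([ 170.5, -243.4,   -2.6]), array([ 0.  , -0.  , -0.12]))
```

View pics/w10.png

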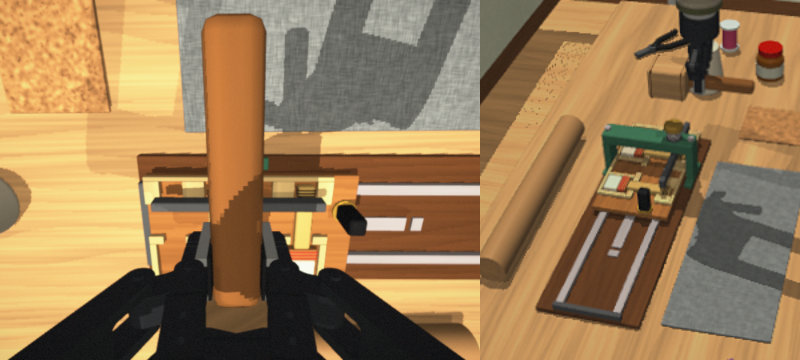

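The stamp is back up and both brushes are still in the tray. Return the mallet.

>>> apply_moves(
  targets=[
    [12,-17,0,0,0,0,1],
    [19,-27,0,0,0,0,1],
    [19,-27,0,0,0,0,1],
    [20,-28,0,0,0,0,1],
    [20,-29,0,0,0,0,1],
    [20,-29,0,0,0,0,1],
    [20,-29,0,0,0,0,1],
    [20,-29,0,0,0,0,1],
    [20,-28,0,0,0,0,1],
    [0,0,20,0,0,-0.06,1],
    [0,0,30,0,0,-0.06,1],
    [0,0,40,0,0,0,1],
    [0,0,40,0,0,0,1],
    [0,0,0,0,0,0,1],
    [0,0,0,0,0,0,1],
  ],
)

```text
time: 41.8
tool_pos: [369.2, -321.0, 108.8]
tcp_rot: [-180.0, -0.0, -174.3]
ft_force: [0.4, -0.4, -3.5]
finger_gap: 22.3
grip_force: 113.2
```

```bash
python3 - <<'E'
from h import *
s=sensors.sense()
print(s["finger_gap"],plan([369.5,-321,17.8],185.7))
E
```

```text
22.30265367388396 (array([-0.3, -0. , 91. ]), array([-0.   , -0.   , -0.001]))
```

>>> apply_moves(
  targets=[
    [0,0,25,0,0,0,1],
    [0,0,25,0,0,0,1],
    [0,0,20,0,0,0,1],
    [0,0,12,0,0,0,1],
    [0,0,6,0,0,0,1],
    [0,0,0,0,0,0,1],
    [0,0,2,0,0,0,1],
    [0,0,0,0,0,0,1],
  ],
)

```text
time: 42.8
tool_pos: [369.8, -320.9, 18.7]
tcp_rot: [-180.0, 0.0, -174.3]
ft_force: [-0.1, 0.4, -4.2]
finger_gap: 22.3
grip_force: 113.8
```

>>> apply_moves(
  targets=[
    [0,0,1,0,0,0,1],
    [0,0,0.5,0,0,0,1],
    [0,0,0,0,0,0,1],
  ],
)

```text
time: 43.18
tool_pos: [369.7, -321.0, 17.6]
tcp_rot: [-180.0, 0.0, -174.3]
ft_force: [-4.0, 2.8, 5.3]
finger_gap: 22.3
grip_force: 115.1
```

>>> apply_moves(
  targets=[
    [0,0,0,0,0,0,0.6],
    [0,0,0,0,0,0,0.2],
    [0,0,0,0,0,0,0],
    [0,0,0,0,0,0,0],
    [0,0,-30,0,0,0,0],
    [0,0,-50,0,0,0,0],
    [0,0,-60,0,0,0.06,0],
    [0,0,-60,0,0,0.06,0],
    [-24,38,-20,0,0,0,0],
    [-24,38,0,0,0,0,0],
    [-24,38,0,0,0,0,0],
    [-24,38,0,0,0,0,0],
    [-24,38,0,0,0,0,0],
    [-25,38,0,0,0,0,0],
    [-25,38,0,0,0,0,0],
    [-25,38,0,0,0,0,0],
    [-25,38,0,0,0,0,0],
    [-25,38,0,0,0,0,0],
    [0,0,0,0,0,0,0],
    [0,0,0,0,0,0,0],
  ],
)

```text
time: 45.68
tool_pos: [622.1, 54.1, 236.3]
tcp_rot: [-180.0, -0.0, 178.8]
ft_force: [0.0, -0.4, 0.9]
finger_gap: 85.3
grip_force: 0.0
```

```bash
python3 - <<'E'
from h import *
t=optics.snapshot("top");cv2.imwrite("pics/t2.png",t[:,:,::-1])
print(plan([635.5,60,58],178.8))
ct=optics.get_calibration("top");H=hsv(t);m=(H[...,2]<45);m[:150]=0;m[180:]=0;m[:,:270]=0;m[:,300:]=0
for st,c,mm in comps(m,15): print(st,ray(ct,c,84)[0].round(1))
E
```

```text
(array([-13.5,   6.7, 178.5]), array([-0.   , -0.001, -0.   ]))
[270 151  21  21 158] [641.7  56.5  84. ]
```

View pics/t2.png

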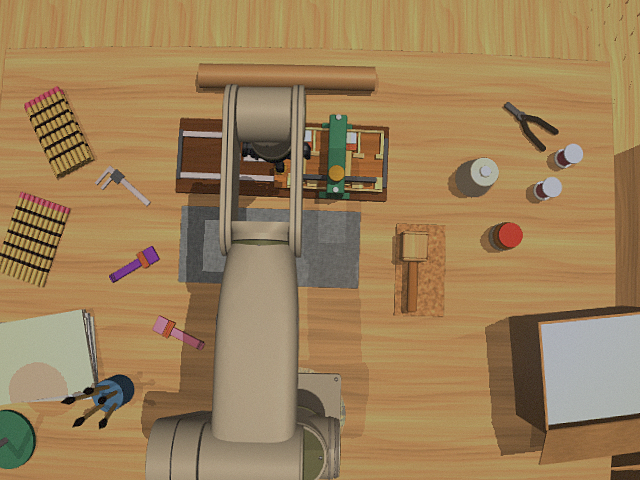

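The top view shows the mallet lying on its mat at (413,272). It has shifted a little towards the board, so it was probably knocked, but it is still on the mat. The portal and tray are as expected. I pinch the post again and draw the tray back.

>>> apply_moves(
  targets=[
    [-7,3.5,40,0,0,0,0],
    [-6.5,3.2,40,0,0,0,0],
    [0,0,40,0,0,0,0],
    [0,0,35,0,0,0,0],
    [0,0,20,0,0,0,0],
    [0,0,0,0,0,0,0],
    [0,0,0,0,0,0,0.5],
    [0,0,0,0,0,0,1],
    [0,0,0,0,0,0,1],
    [0,0,0,0,0,0,1],
    [0,0,0,0,0,0,1],
  ],
  force=60,
)

```text
time: 47.1
tool_pos: [636.6, 60.3, 62.9]
tcp_rot: [-180.0, 0.1, 178.8]
ft_force: [-2.5, -1.3, 4.8]
finger_gap: 20.5
grip_force: 59.7
```

>>> apply_moves(
  targets=[
    [0,3,0,0,0,0,1],
    [0,5,0,0,0,0,1],
    [0,8,0,0,0,0,1],
    [0,12,0,0,0,0,1],
    [0,14,0,0,0,0,1],
    [0,14,0,0,0,0,1],
    [0,14,0,0,0,0,1],
    [0,14,0,0,0,0,1],
    [0,14,0,0,0,0,1],
    [0,14,0,0,0,0,1],
    [0,14,0,0,0,0,1],
    [0,14,0,0,0,0,1],
    [0,14,0,0,0,0,1],
    [0,14,0,0,0,0,1],
    [0,14,0,0,0,0,1],
    [0,14,0,0,0,0,1],
    [0,14,0,0,0,0,1],
    [0,10,0,0,0,0,1],
    [0,5,0,0,0,0,1],
    [0,0,0,0,0,0,1],
  ],
)

```text
time: 49.6
tool_pos: [641.7, 286.4, 63.0]
tcp_rot: [179.9, 0.1, 178.8]
ft_force: [2.4, 2.1, 5.0]
finger_gap: 20.7
grip_force: 60.4
```

>>> apply_moves(
  targets=[
    [0,4,0,0,0,0,1],
    [0,4,0,0,0,0,1],
    [0,4,0,0,0,0,1],
    [0,2,0,0,0,0,1],
    [0,1.5,0,0,0,0,1],
    [0,1,0,0,0,0,1],
    [0,1,0,0,0,0,1],
    [0,1,0,0,0,0,1],
    [0,0,0,0,0,0,1],
  ],
)

```text
time: 50.72
tool_pos: [642.1, 304.2, 63.0]
tcp_rot: [179.9, 0.1, 178.8]
ft_force: [2.6, 1.0, 5.6]
finger_gap: 20.8
grip_force: 60.5
```

>>> apply_moves(
  targets=[
    [0,1.5,0,0,0,0,1],
    [0,0,0,0,0,0,1],
  ],
)

```text
time: 50.98
tool_pos: [642.1, 305.3, 63.0]
tcp_rot: [180.0, 0.1, 178.8]
ft_force: [1.8, -2.1, 6.1]
finger_gap: 20.4
grip_force: 60.6
```

>>> apply_moves(
  targets=[
    [0,-2,0,0,0,0,1],
    [0,-1.5,0,0,0,0,1],
    [0,0,0,0,0,0,1],
  ],
)

```text
time: 51.35
tool_pos: [642.1, 304.3, 63.0]
tcp_rot: [179.8, 0.2, 178.8]
ft_force: [4.0, 7.9, 1.7]
finger_gap: 21.1
grip_force: 60.2
```

>>> apply_moves(
  targets=[
    [0,1.5,0,0,0,0,1],
    [0,0,0,0,0,0,1],
    [0,0,0,0,0,0,0],
    [0,0,0,0,0,0,0],
    [0,0,0,0,0,0,0],
    [0,0,-40,0,0,0,0],
    [42,-40,-50,0,0,0,0],
    [42,-40,-45,0,0,0,0],
    [42,-45,0,0,0,0,0],
    [0,0,0,0,0,0,0],
    [0,0,0,0,0,0,0],
  ],
)

```text
time: 52.72
tool_pos: [526.9, 194.1, 181.2]
tcp_rot: [180.0, 0.1, 178.8]
ft_force: [0.8, 0.8, -0.5]
finger_gap: 85.4
grip_force: 0.0
```

```bash
python3 - <<'E'
from h import *
s=sensors.sense();cal=optics.get_calibration("wrist");im=optics.snapshot("wrist")
cv2.imwrite("pics/w11.png",im[:,:,::-1])
print(s["tool_pos"])
H=hsv(im);red=((H[...,0]<10)|(H[...,0]>174))&(H[...,1]>150)&(H[...,2]>90);red[:350]=0
red=cv2.morphologyEx(red.astype(np.uint8),cv2.MORPH_CLOSE,np.ones((9,9)))
for st,c,m in comps(red,150): print("red",st,ray(cal,axis(m)[0],46)[0,:2].round(1))
yel=(H[...,0]>=17)&(H[...,0]<=34)&(H[...,1]>85)&(H[...,2]>90)
# handle edges/centre at rows between ribs
for y in (345,355,365):
    for st,c,m in comps(yel[y:y+1,200:430],12): print(y,st[2],ray(cal,(st[0]+200+st[2]/2,y),46)[0,:2].round(1))
# tray wall check: tail blocks
rib=(H[...,0]>=20)&(H[...,0]<=33)&(H[...,2]>120)&(H[...,1]>60);pr=rib[312:326,160:445].mean(0)
for st,c,m in comps((pr>.6)[None],4): print("blk",ray(cal,[(st[0]+160,319),(st[0]+st[2]+160,319)],42)[:,:2].round(1).tolist())
E
```

```text
[526.88972623 194.05925517 181.23522865]
red [354 395  52  19 570] [701.5 247.8]
red [225 398  52  17 572] [699.4 132.4]
345 26 [633.2 135.7]
345 25 [635.9 249.5]
355 27 [643.2 135.3]
355 26 [645.9 249.4]
365 26 [653.4 134.9]
365 26 [656.  248.9]
blk [[609.7, 99.1], [610.2, 120.0]]
blk [[610.3, 125.9], [610.7, 142.6]]
blk [[610.9, 150.2], [611.5, 177.8]]
blk [[612.2, 207.9], [612.9, 235.5]]
blk [[613.0, 243.1], [613.4, 259.8]]
blk [[613.6, 265.7], [614.0, 285.8]]
```

The tray is at the loading stop with both brushes unmoved in their pockets. I lift brush A out first, with a partial opening because of the post.

```bash
python3 - <<'E'
from h import *
print(plan([655,249.2,80],178.7))
E
```

```text
(array([-126.2,   57.3,  101.6]), array([0.001, 0.001, 0.002]))
```

>>> apply_moves(
  targets=[
    [-32,14,0,0,0,0,0.5],
    [-32,14,0,0,0,0,0.5],
    [-32,14,40,0,0,0,0.5],
    [-32,14,50,0,0,0,0.5],
    [0,0,0,0,0,0,0.5],
    [0,0,0,0,0,0,0.5],
    [0,0,0,0,0,0,0.5],
  ],
  force=50,
)

```text
time: 53.65
tool_pos: [657.8, 248.3, 95.3]
tcp_rot: [179.9, 0.4, 178.8]
ft_force: [-0.3, 0.4, 0.1]
finger_gap: 42.9
grip_force: 0.0
```

```bash
python3 - <<'E'
from h import *
print(sensors.sense()["finger_gap"],plan([655,249.2,37],178.7))
E
```

```text
42.93945388204215 (array([ 3.2,  0.8, 58.3]), array([0.002, 0.006, 0.002]))
```

>>> apply_moves(
  targets=[
    [0,0.8,25,0,0,0,0.5],
    [0,0,15,0,0,0,0.5],
    [0,0,8,0,0,0,0.5],
    [0,0,0,0,0,0,0.5],
    [0,0,0,0,0,0,0.5],
  ],
)

```text
time: 54.28
tool_pos: [656.4, 248.5, 43.9]
tcp_rot: [180.0, 0.1, 178.8]
ft_force: [0.2, -0.4, -0.2]
finger_gap: 42.9
grip_force: 0.0
```

>>> apply_moves(
  targets=[
    [1,0.7,6,0,0,0,0.5],
    [0,0,0,0,0,0,0.5],
    [0,0,0,0,0,0,0.8],
    [0,0,0,0,0,0,1],
    [0,0,0,0,0,0,1],
    [0,0,0,0,0,0,1],
    [0,0,0,0,0,0,1],
  ],
)

```text
time: 55.15
tool_pos: [655.4, 249.3, 37.5]
tcp_rot: [180.0, 0.1, 178.8]
ft_force: [-0.2, 0.1, 5.1]
finger_gap: 20.3
grip_force: 49.6
```

>>> apply_moves(
  targets=[
    [0,0,-10,0,0,0,1],
    [0,0,-25,0,0,0,1],
    [0,0,-35,0,0,0,1],
    [0,0,0,0,0,0,1],
  ],
)

```text
time: 55.65
tool_pos: [657.2, 249.7, 111.3]
tcp_rot: [179.9, 0.4, 178.8]
ft_force: [0.4, -0.1, -0.9]
finger_gap: 20.5
grip_force: 49.0
```

```bash
python3 - <<'E'
from h import *
s=sensors.sense();print(s["finger_gap"],plan([420,120,60],178.7))
E
```

```text
20.477026448180133 (array([ 234.8, -134.7,   49.6]), array([0.002, 0.006, 0.002]))
```

>>> apply_moves(
  targets=[
    [39,-22,0,0,0,0,1],
    [39,-22,0,0,0,0,1],
    [39,-22,0,0,0,0,1],
    [39,-22,0,0,0,0,1],
    [39,-22,10,0,0,0,1],
    [39,-22,20,0,0,0,1],
    [0,0,20,0,0,0,1],
    [0,0,20,0,0,0,1],
    [0,0,15,0,0,0,1],
    [0,0,0,0,0,0,1],
    [0,0,0,0,0,0,1],
  ],
)

```text
time: 57.02
tool_pos: [418.5, 122.0, 22.2]
tcp_rot: [180.0, 0.0, 178.8]
ft_force: [0.6, 0.7, -1.4]
finger_gap: 20.2
grip_force: 49.0
```

>>> apply_moves(
  targets=[
    [0,0,8,0,0,0,1],
    [0,0,3.5,0,0,0,1],
    [0,0,1,0,0,0,1],
    [0,0,0,0,0,0,1],
    [0,0,0,0,0,0,1],
  ],
)

```text
time: 57.65
tool_pos: [418.1, 121.9, 9.4]
tcp_rot: [-180.0, -0.0, 178.8]
ft_force: [-1.9, 0.0, 2.0]
finger_gap: 20.2
grip_force: 49.4
```

>>> apply_moves(
  targets=[
    [0,0,0,0,0,0,0.6],
    [0,0,0,0,0,0,0.5],
    [0,0,0,0,0,0,0.4],
    [0,0,-25,0,0,0,0.4],
    [0,0,-40,0,0,0,0.2],
    [-30,0,-50,0,0,0,0],
    [-40,0,-40,0,0,0,0],
    [-20,0,0,0,0,0,0],
    [0,0,0,0,0,0,0],
    [0,0,0,0,0,0,0],
  ],
)

```text
time: 58.9
tool_pos: [506.8, 120.0, 163.2]
tcp_rot: [-180.0, -0.1, 178.8]
ft_force: [-0.3, 0.2, -0.0]
finger_gap: 85.6
grip_force: 0.0
```

```bash
python3 - <<'E'
from h import *
s=sensors.sense();cal=optics.get_calibration("wrist");im=optics.snapshot("wrist")
cv2.imwrite("pics/w12.png",im[:,:,::-1])
print(s["tool_pos"]);reg=np.zeros(im.shape[:2],bool);reg[:300,150:500]=1
for b in brushes(im,cal,18,reg): print(b)
print(plan([653.3,134.8,80],178.7))
E
```

```text
[506.83097716 119.98667492 163.1719386 ]
(array([464.2, 121.1]), array([418.2, 122.1]), 'yaw', np.float64(-1.2), np.float64(-0.5), 'L', np.float64(50.2))
(array([-146.5,   17.8,   82.9]), array([-0.   , -0.002,  0.002]))
```

A is on the board at (418,122). Now B.

>>> apply_moves(
  targets=[
    [-37,4.5,0,0,0,0,0.4],
    [-37,4.5,0,0,0,0,0.5],
    [-37,4.5,40,0,0,0,0.5],
    [-35.5,4.3,40,0,0,0,0.5],
    [0,0,20,0,0,0,0.5],
    [0,0,10,0,0,0,0.5],
    [0,0,0,0,0,0,0.5],
    [0,0,0,0,0,0,0.5],
  ],
)

```text
time: 59.95
tool_pos: [655.8, 135.0, 56.9]
tcp_rot: [180.0, 0.2, 178.8]
ft_force: [0.7, 0.1, 0.1]
finger_gap: 42.9
grip_force: 0.0
```

```bash
python3 - <<'E'
from h import *
print(sensors.sense()["finger_gap"],plan([653.3,134.8,37.5],178.7))
E
```

```text
42.89308607138575 (array([ 2.6, -0.3, 19.4]), array([0.   , 0.003, 0.002]))
```

>>> apply_moves(
  targets=[
    [1.5,0,12,0,0,0,0.5],
    [0,0,5,0,0,0,0.5],
    [0,0,0,0,0,0,0.5],
    [0,0,0,0,0,0,0.8],
    [0,0,0,0,0,0,1],
    [0,0,0,0,0,0,1],
    [0,0,0,0,0,0,1],
    [0,0,0,0,0,0,1],
  ],
)

```text
time: 60.95
tool_pos: [653.8, 134.9, 37.7]
tcp_rot: [180.0, 0.0, 178.8]
ft_force: [0.5, -0.3, 1.9]
finger_gap: 20.6
grip_force: 49.4
```

>>> apply_moves(
  targets=[
    [0,0,-10,0,0,0,1],
    [0,0,-25,0,0,0,1],
    [0,0,-35,0,0,0,1],
    [0,0,0,0,0,0,1],
  ],
)

```text
time: 61.45
tool_pos: [656.2, 135.2, 112.1]
tcp_rot: [179.9, 0.4, 178.8]
ft_force: [0.7, -0.7, -0.0]
finger_gap: 20.6
grip_force: 49.1
```

```bash
python3 - <<'E'
from h import *
s=sensors.sense();print(s["finger_gap"],plan([418,57,60],178.7))
E
```

```text
20.6159193352314 (array([236.9, -83.2,  50.3]), array([0.001, 0.007, 0.002]))
```

>>> apply_moves(
  targets=[
    [39,-14,0,0,0,0,1],
    [39,-14,0,0,0,0,1],
    [39,-14,0,0,0,0,1],
    [39,-14,0,0,0,0,1],
    [39,-14,0,0,0,0,1],
    [39,-14,15,0,0,0,1],
    [0,0,25,0,0,0,1],
    [0,0,25,0,0,0,1],
    [0,0,20,0,0,0,1],
    [0,0,0,0,0,0,1],
    [0,0,0,0,0,0,1],
  ],
)

```text
time: 62.82
tool_pos: [417.9, 55.7, 22.8]
tcp_rot: [-180.0, 0.0, 178.8]
ft_force: [-0.0, -0.4, 0.1]
finger_gap: 20.3
grip_force: 49.1
```

>>> apply_moves(
  targets=[
    [0,0,8,0,0,0,1],
    [0,0,4,0,0,0,1],
    [0,0,1,0,0,0,1],
    [0,0,0,0,0,0,1],
    [0,0,0,0,0,0,1],
  ],
)

```text
time: 63.45
tool_pos: [417.7, 55.7, 9.6]
tcp_rot: [-180.0, -0.0, 178.8]
ft_force: [-3.9, -0.1, 5.0]
finger_gap: 20.0
grip_force: 49.7
```

>>> apply_moves(
  targets=[
    [0,0,0,0,0,0,0.6],
    [0,0,0,0,0,0,0.5],
    [0,0,0,0,0,0,0.5],
    [0,0,-25,0,0,0,0.5],
    [0,0,-40,0,0,0,0.4],
    [-30,10,-50,0,0,0,0],
    [-40,10,-60,0,0,0,0],
    [-30,10,-50,0,0,0,0],
    [0,0,0,0,0,0,0],
    [0,0,0,0,0,0,0],
  ],
)

```text
time: 64.7
tool_pos: [512.4, 82.3, 225.1]
tcp_rot: [-180.0, -0.1, 178.8]
ft_force: [0.3, 0.4, -0.8]
finger_gap: 85.7
grip_force: 0.0
```

```bash
python3 - <<'E'
from h import *
s=sensors.sense();cal=optics.get_calibration("wrist");im=optics.snapshot("wrist");t=optics.snapshot("top");ct=optics.get_calibration("top")
print(s["time"],s["tool_pos"]);reg=np.zeros(im.shape[:2],bool);reg[:330,100:540]=1
for b in brushes(im,cal,18,reg): print(b)
# mat and mallet in top view
crop=cv2.resize(t[215:325,385:455],None,fx=4,fy=4,interpolation=cv2.INTER_CUBIC)
w=cv2.resize(im,(480,360));w=cv2.copyMakeBorder(w,0,80,0,0,cv2.BORDER_CONSTANT)
cv2.imwrite("pics/fin.png",np.hstack([w,crop])[:,:,::-1])
H=hsv(t);print("jig post etc")
m=(H[...,2]<45);m[:145]=0;m[180:]=0;m[:,:170]=0;m[:,220:]=0
for st,c,mm in comps(m,12): print(st,ray(ct,c,84)[0].round(1))
E
```

```text
64.7 [512.37816661  82.32735289 225.14608575]
(array([463. ,  54.2]), array([417. ,  56.2]), 'yaw', np.float64(-2.5), np.float64(-2.2), 'L', np.float64(57.0))
(array([464. , 120.7]), array([418. , 121.8]), 'yaw', np.float64(-1.4), np.float64(0.1), 'L', np.float64(56.9))
jig post etc
[178 157  12  11  92] [636.6 299.5  84. ]
[209 165   1  15  15] [613.  234.6  84. ]
```

View pics/fin.png

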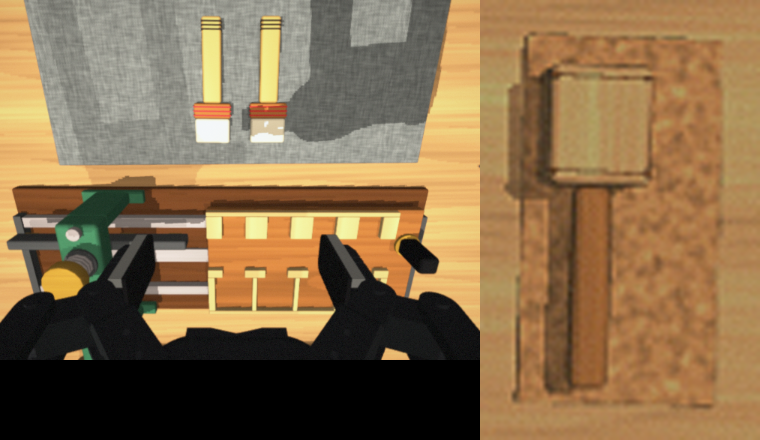

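The last view shows both brushes flat and side by side on the board at (212,80) and (270,80), the tray empty at its loading stop, and the mallet's head and handle fully on the mat.

```bash
python3 -c "
from bench import r
print(r.hand_in())"
```

```text
the job is handed in; nothing more can be done
None
```

I stamped both brushes that were on the board and laid them back side by side on it, left the tray at its loading click stop and the mallet on its mat (it has shifted slightly from where I set it down, probably knocked), and handed the job in at about 65 s.

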